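# Set up the tile press with thickness blocks

## Task

Set up the tile press for the next class. First hang the wooden lock-out saddle over the crossbar at the back of the press and let go of it; then slide every metal thickness block lying on the bench into a bay of its own in the gap under the press's upper plate, lying flat and pushed fully home against the back stop; and only then push the black sprung plunger all the way down and let it spring back. Leave the saddle and the blocks in place, and do not disturb the mug, the jar and the bowl.

Things in the scene. Friction and masses are not known exactly. Their poses are not given: they have to be found in the camera images.
- press: Grey bench tile press, fixed, yaw varies. Origin on the bench below the middle of the gap's mouth; x points away from the robot into the gap, y along the mouth, z up. Bed: x -90 to 155 mm, y -128 to 128 mm, top 20 mm up; x -90 to 0 is bare apron. Fixed upper plate over x 0 to 60 mm: underside 42, top 70 mm up, so the gap is 22 mm high. A back stop closes it at x = 60 mm.
- bay1 (a point): Middle of the mouth of the bay at press y = +93 mm, on the bed (20 mm up); axes as the press. Dark walls split the gap into four bays, each 35 mm wide, 22 mm high, 60 mm deep, open only towards -x. One block per bay, any bay. A bolt head on the upper plate marks the middle of each bay (30 mm behind its mouth).
- bay2 (a point): The same for the bay at press y = +31 mm. A block that is home in a bay lies flat and lengthwise, its end on the back stop: its centre at press x = 22.5 mm, z = 30 mm; 15 mm of it sticks out of the mouth.
- bay3 (a point): The same for the bay at press y = -31 mm.
- bay4 (a point): The same for the bay at press y = -93 mm.
- bar_top (a point): Middle of the top line of the crossbar, a level round steel bar 12 mm thick along the press's y, at press x = 120 mm, y = -33 mm, 116 mm above the bench; axes as the press. It is free over 148 mm between two posts (120 mm high), with nothing under it down to the bed.
- saddle: Lock-out saddle: wooden inverted U, 60 g. Web 36 (x) x 60 (y) x 8 mm; two legs, 8 mm thick, 60 mm wide, reach 45 mm below the web, with a 20 mm channel between them along y. Origin: middle of the web's underside; z up. It starts standing on its legs (origin 45 mm up). Hung, the web rests on the bar, a leg either side: origin at bar_top within some mm, y along the bar.
- plunger (a joint): Travel of the sprung setting plunger, straight down: 0 = up at rest, 0.015 m = fully in. Spring force about 3 N at the start and 9 N fully in; it springs back when let go.
- plunger_top (a point): Centre of the flat top of the plunger's black button, 32 mm in diameter, on a dark round housing 40 mm in diameter and 90 mm high at press x = 120 mm, y = +95 mm; 122 mm above the bench when up, 107 mm when fully in.
- cup: Bystander: white mug, rim radius 42 mm, 85 mm high, standing on the bench. Origin under its centre.
- glaze_jar: Bystander: blue jar with white cap, radius 32 mm, 80 mm high. Origin under its centre.
- bowl: Bystander: blue bowl, rim radius 55 mm, 45 mm high. Origin under its centre.
- block1: Thickness block 1 of up to four alike (some may be absent): plain aluminium bar 75 x 30 x 20 mm, 0.12 kg. Origin at its centre; x along the 75 mm length, y along the 30 mm width, z along the 20 mm thickness. It lies flat on the bench at the start.
- block2: Thickness block 2 of up to four alike (some may be absent): plain aluminium bar 75 x 30 x 20 mm, 0.12 kg. Origin at its centre; x along the 75 mm length, y along the 30 mm width, z along the 20 mm thickness. It lies flat on the bench at the start.
- block3: Thickness block 3 of up to four alike (some may be absent): plain aluminium bar 75 x 30 x 20 mm, 0.12 kg. Origin at its centre; x along the 75 mm length, y along the 30 mm width, z along the 20 mm thickness. It lies flat on the bench at the start.
- block4: Thickness block 4 of up to four alike (some may be absent): plain aluminium bar 75 x 30 x 20 mm, 0.12 kg. Origin at its centre; x along the 75 mm length, y along the 30 mm width, z along the 20 mm thickness. It lies flat on the bench at the start.
Not all that is in view belongs to the job. What is shaped like the block2 but green is not meant. What is shaped like the block4 but red is not meant.

How it is judged (in metres and radians):
On the way, in this order (a step that is already met when the one before it is completed fails the run):
1. the lock-out saddle hangs over the crossbar, let go of (x of saddle in the frame of bar_top between -0.009 and 0.009 m and y of saddle in the frame of bar_top between -0.05 and 0.05 m and z of saddle in the frame of bar_top between -0.004 and 0.005 m and angle between saddle's own z axis and vertical below 0.3 rad and contact force between saddle and the fingers below 0.2 N), for 0.3 s.
2. every block present is fully home in a bay, with the saddle still on the bar (x of block1 in the frame of press between 0.0185 and 0.028 m and y of block1 in the frame of press between -0.115 and 0.115 m and z of block1 in the frame of press between 0.025 and 0.035 m and x of block2 in the frame of press between 0.0185 and 0.028 m and y of block2 in the frame of press between -0.115 and 0.115 m and z of block2 in the frame of press between 0.025 and 0.035 m and x of block3 in the frame of press between 0.0185 and 0.028 m and y of block3 in the frame of press between -0.115 and 0.115 m and z of block3 in the frame of press between 0.025 and 0.035 m and x of block4 in the frame of press between 0.0185 and 0.028 m and y of block4 in the frame of press between -0.115 and 0.115 m and z of block4 in the frame of press between 0.025 and 0.035 m and x of saddle in the frame of bar_top between -0.009 and 0.009 m and y of saddle in the frame of bar_top between -0.05 and 0.05 m and z of saddle in the frame of bar_top between -0.004 and 0.005 m and angle between saddle's own z axis and vertical below 0.3 rad), for 0.2 s.
3. the plunger is pushed fully in (value of joint plunger above 0.0135 m), for 0.1 s.
At the end, for the whole second after the job is handed in: Every block present lies flat in a bay within 4 mm of the back stop, the saddle hangs over the crossbar (upright within 0.3 rad, web on the bar), the plunger is back up (within 2 mm), all at rest and let go of (all of step 2 and contact force between saddle and the fingers below 0.2 N and linear speed of each of block1, block2, block3, block4, saddle below 0.03 m/s and value of joint plunger below 0.002 m); the robot touches nothing.
It fails at once if the mug is shifted by more than 30 mm or tipped (distance of cup from where it was at the start of the episode above 0.03 m or angle between cup's own z axis and vertical above 0.5 rad).
It fails at once if the jar is shifted by more than 30 mm or tipped (distance of glaze_jar from where it was at the start of the episode above 0.03 m or angle between glaze_jar's own z axis and vertical above 0.5 rad).
It fails at once if the bowl is shifted by more than 30 mm or tipped (distance of bowl from where it was at the start of the episode above 0.03 m or angle between bowl's own z axis and vertical above 0.5 rad).
Of block1, block2, block3, block4 only 3 to 4 are there at a start; the rules pass over those that are not, and their reading is None.
At some moment in a run one of block1, block2, block3, block4 may be knocked a few centimetres aside while the robot is not near it.
It also fails if it takes over 210 s, if anything falls off the work surface, if the arm or the gripper's body presses on something with over 40 N, if the wrist force passes 120 N, or if a joint passes its speed limit or range.

## Robot

A 7-joint arm with a two-finger parallel gripper is mounted at the origin on the work surface. World frame = base frame: x ahead of the robot, y to its left, z up, the work surface at z = 0. Lengths are in m, angles in degrees, forces in N, time in s.
With the tool pointing down it reaches from about 0.4 to 0.9 m from the base axis. Payload 5.6 kg.
Tool frame: the origin (TCP) lies on the centre line of the jaws, within the pads' length; the fingertips stand 25 mm ahead of it and the grasp point (between the pads) lies 6 mm ahead of it; z points along the fingers, y is the line along which they close (so a half turn about z gives the same grasp; the last joint's range is limited). The gripper opens to 92 mm and grips with 3 to 60 N. Pads are 20 mm wide; open, the fingers measure 128 mm over their backs; the gripper's body (75 mm by 189 mm) begins 69 mm behind the grasp point.
Start: joints at [72.078, 26.786, -0.665, 91.828, 0.344, 61.387, -3.226], TCP at [0.173, -0.627, 0.24] pointing down, gripper open.
Joint ranges: [-144.91, 144.91], [-17.63, 115.5], [-89.93, 88.59], [15.96, 139.68], [-74.01, 254.01], [8.47, 105.57], [-167.45, 167.45]. Speed limits (degrees/s): [147.25, 147.25, 180, 180, 180, 180, 180].

## Interface

Orientations are given as a 3x3 rotation matrix whose columns are the frame's x, y, z axes.
In Python, from cell import sensors, camera, workorder, finder gives the robot as it stands.
- The arm moves only by the shell command python3 -m jog 'ROWS' [FORCE]. ROWS is JSON, a list of rows, each an object of numbers: "tx", "ty", "tz": the shift along the tool's x, y, z in mm; "ax", "ay", "az": the turn, a rotation vector about the tool's x, y, z in degrees; "hand": the finger opening in mm, from 0 to 91.9. In form: [{"tx": .., "ty": .., "tz": .., "ax": .., "ay": .., "az": .., "hand": ..}, ...]. A call has 1 to 12 rows; each row is the pose to reach, as a shift and turn from the pose commanded when the call began, along the tool's axes at that moment; what a row does not reach only later rows make up. A row lasts 1/8 s, in which the tool goes at most 62.5 mm and 10.7 degrees, less where a joint would pass 70% of its speed; a pose out of reach is approached as far as the arm can. A call with a gripper value outside its range is refused whole. The fingers move at their own pace and stop on an object; FORCE is the grip in N (left out, the last holds). Time passes only in rows, so rows that repeat a pose let the fingers close. It gives the time, the measured TCP pose, the force, the opening and the grip force at its end, in the units of the state.
- sensors.state(): the state, without advancing time (a new reading comes with each control period).
- camera(name): name is "side" or "top" or "wrist"; returns a dict with "frame" (420x560x3 uint8, red, green, blue), "depth" (420x560 float32, m along the optical axis (not along the pixel's ray), 0 where there is no reading), "fx", "fy", "cx", "cy" (pixels), "pose" (4x4, takes a point from camera to world coordinates). Camera axes: x right, y down, z forward; pixel columns grow to the right and rows downward; lengths in m; the calibration is good to about 2 mm. A picture is of the moment at which its call begins.
- workorder.job_done(): hands the job in; it is judged then, once.
Trained networks look in the newest picture that a camera, given by its name, has taken for a name from the list of things; names that differ only in an ending like _2 or _b are one class to them, and where a whole thing is asked for, a point or a joint stands for the part that bears it (a point fixed in the world has none). Each returns a list of dicts, best first, with "conf" (0 to 1); they miss things now and then, are a little off and sometimes report something else, mostly with a low value. They report only what shows in the picture. A call takes as long as a camera call. They do not tell look-alikes from the thing itself.
- finder.spot_in(camera, label): "centre" ([row, column] as shares, 0 to 1, of the picture: columns of its width, rows of its height, amid what is visible of it).
- finder.place_of(camera, label): "centre" ([row, column] as shares, 0 to 1, of the picture: columns of its width, rows of its height: a listed point, or the origin of a listed thing).
The state is a dict: "time": time; "qpos": joint angles; "qvel": joint speeds; "effort": joint torques, N m; "eef_pos": TCP position; "tool_rot": TCP orientation; "wrist_force": force on the tool from outside, world axes, zero at the start; "ft_torque": the same for the moment, N m; "opening": opening from 0.0 (shut) to 1.0 (fully open); "grasp_force": force on a finger pad.
Only numpy, scipy, OpenCV 4.12 (cv2) and the standard library are available. Lean on these libraries where they do the work, as an engineer would, in place of code of your own. Each camera call takes 0.05 s, during which the arm holds its last target. There are 200 camera calls.

## Working session

There is one attempt and no reset: what is moved stays moved. The work goes in short steps, Python scripts to look and compute and a shell command to move; the robot and the scene stay as the last step left them, time stands still between calls to the robot, and variables do not carry over. Pictures are saved under pics/ and viewed, at most 14 in all, crops included, and the job is handed in when it is done.

```bash
mkdir -p pics; ls; cat > h.py <<'E'
import numpy as np, cv2
from cell import sensors, camera, workorder, finder
def snap(n,f=None):
    c=camera(n)
    if f: cv2.imwrite(f,c['frame'][:,:,::-1])
    return c
def cloud(c):
    d=c['depth'];v,u=np.mgrid[:d.shape[0],:d.shape[1]]
    P=np.stack([(u-c['cx'])/c['fx']*d,(v-c['cy'])/c['fy']*d,d],-1)
    return P@c['pose'][:3,:3].T+c['pose'][:3,3]
E
python3 - <<'E'
from h import *
for n in ['top','side']:
    c=snap(n,f'pics/{n}0.png');P=cloud(c)
    print(n,c['fx'],c['pose'].round(3).tolist())
    np.save(n+'0.npy',P)
    for l in ['press','saddle','bar_top','plunger_top','bay1','bay4','block1','block2','cup','glaze_jar','bowl']:
        for r in finder.place_of(n,l)[:6]:
            i,j=int(r['centre'][0]*420),int(r['centre'][1]*560)
            print(l,round(r['conf'],2),(i,j),P[min(i,419),min(j,559)].round(3))
print(sensors.state())
E
```

```text
pics
top 487.25173945261855 [[-0.0, -0.993, 0.12, 0.376], [-1.0, -0.0, -0.0, -0.004], [0.0, -0.12, -0.993, 1.343], [0.0, 0.0, 0.0, 1.0]]
press 0.83 (200, 316) [ 0.554 -0.103  0.071]
press 0.51 (243, 155) [0.444 0.332 0.014]
saddle 0.88 (228, 428) [ 0.481 -0.4    0.057]
saddle 0.4 (206, 350) [ 0.541 -0.196  0.05 ]
bar_top 0.91 (156, 336) [ 0.663 -0.153  0.114]
plunger_top 0.53 (144, 285) [ 0.692 -0.021  0.122]
bay1 0.96 (205, 326) [ 0.547 -0.134  0.023]
bay1 0.71 (202, 305) [ 0.556 -0.077  0.019]
bay1 0.64 (200, 282) [ 0.562 -0.014  0.016]
bay4 0.96 (205, 326) [ 0.547 -0.134  0.023]
bay4 0.71 (202, 305) [ 0.556 -0.077  0.019]
bay4 0.64 (200, 282) [ 0.562 -0.014  0.016]
block1 0.89 (264, 254) [0.387 0.061 0.022]
block1 0.86 (292, 157) [0.312 0.321 0.019]
block1 0.73 (200, 212) [0.561 0.178 0.02 ]
block1 0.67 (239, 156) [0.454 0.328 0.019]
block1 0.63 (195, 158) [0.575 0.326 0.019]
block1 0.52 (251, 211) [0.422 0.178 0.022]
block2 0.89 (264, 254) [0.387 0.061 0.022]
block2 0.86 (292, 157) [0.312 0.321 0.019]
block2 0.73 (200, 212) [0.561 0.178 0.02 ]
block2 0.67 (239, 156) [0.454 0.328 
[... 1784 characters left out ...]
.22607235]), 'qvel': array([ 0.01285064, -0.0175838 , -0.06408097,  0.07556077,  0.011203  ,
        0.08207074, -0.05841122]), 'effort': array([ 1.40522607e-04, -5.20424652e+01, -1.23288218e-02, -2.44058436e+01,
       -5.65529801e-02,  1.13563778e-02,  2.58354243e-05]), 'eef_pos': array([ 0.1732339 , -0.62649975,  0.23962023]), 'tool_rot': array([[ 9.63833552e-01,  2.66504941e-01, -9.98166394e-07],
       [ 2.66504940e-01, -9.63833549e-01, -8.10819126e-05],
       [-2.25707966e-05,  7.78834516e-05, -9.99999997e-01]]), 'wrist_force': array([ 0.0087338 , -0.23581442,  0.14772801]), 'ft_torque': array([ 0.0408038 , -0.02740483, -0.03486221]), 'grasp_force': 0.0, 'opening': 0.9966752028970192}
```

```bash
python3 -c "
import cv2
i=cv2.imread('pics/top0.png')[110:320,100:480]
cv2.imwrite('pics/top0c.png',cv2.resize(i,(760,420),interpolation=cv2.INTER_CUBIC))"
```

```text
(no output)
```

View pics/top0c.png

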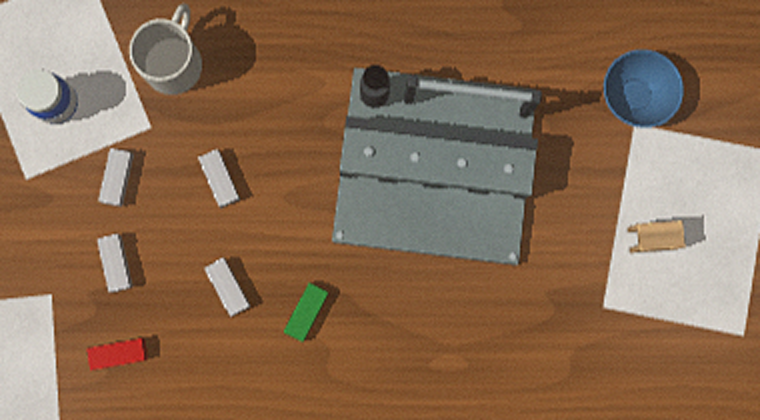

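View pics/side0.png

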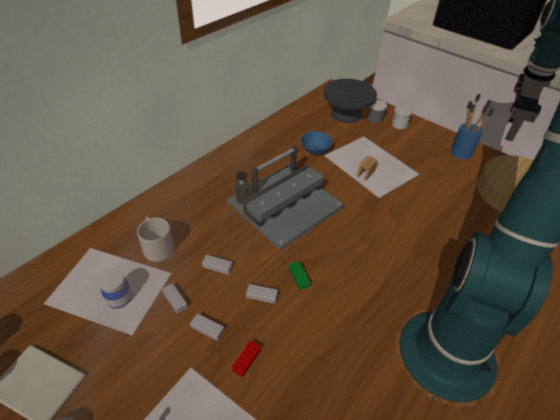

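The top crop (2x, offset col 100, row 110) shows four aluminium bars at (115,177), (220,177), (114,262) and (228,287). The look-alikes to leave alone are green at (306,311) and red at (115,352). The wooden saddle is at (660,236) with nothing similar near it, and the press is at (435,165). The side view agrees.

```bash
cat >> h.py <<'E'
def rect(P,m):
    "min area rect in world xy of mask's largest blob -> centre, size(long,short), yaw of long axis deg"
    m=m.astype(np.uint8);n,l,s,_=cv2.connectedComponentsWithStats(m)
    out=[]
    for k in range(1,n):
        if s[k,4]<40: continue
        q=P[l==k];(cx,cy),(w,h),a=cv2.minAreaRect((q[:,:2]*1000).astype(np.float32))
        if w<h: w,h,a=h,w,a+90
        out.append((round(cx,1),round(cy,1),round(w,1),round(h,1),round((a+90)%180-90,1),round(float(np.median(q[:,2]))*1000,1),int(s[k,4]),q[:,:2].mean(0).round(4)*1000))
    return out
def plan(x,y,z,yaw=None):
    "shift (mm) & turn from the present pose to a grasp point (world m) with tool y (closing line) at world yaw (deg), tool down"
    s=sensors.state();R=s['tool_rot'];p=s['eef_pos']
    d=R.T@(np.array([x,y,z+.006])-p)*1000
    out=dict(tx=round(d[0],1),ty=round(d[1],1),tz=round(d[2],1))
    if yaw is not None:
        yy=np.degrees(np.arctan2(R[1,1],R[0,1]));da=(yaw-yy+90)%180-90
        out['az']=round(-da,1);out['q7']=round(s['qpos'][6],1)
    print(out);return out
E
python3 - <<'E'
from h import *
c=cv2.imread('pics/top0.png');P=np.load('top0.npy');hsv=cv2.cvtColor(c,cv2.COLOR_BGR2HSV)
z=P[...,2];x=P[...,0];y=P[...,1]
press=(x>.4)&(x<.75)&(y>-.27)&(y<.05)
print('bed');[print(r) for r in rect(P,press&(z>.013)&(z<.03))]
print('plate');[print(r) for r in rect(P,press&(z>.062)&(z<.08))]
print('high');[print(r) for r in rect(P,press&(z>.1))]
print('saddle');[print(r) for r in rect(P,(abs(x-.48)<.08)&(abs(y+.4)<.08)&(z>.045)&(z<.065))]
print('blocks');[print(r) for r in rect(P,(x<.65)&(x>.25)&(y>.03)&(y<.4)&(z>.013)&(z<.03)&(hsv[...,1]<80))]
E
```

```text
bed
(670.4, -121.3, 255.7, 70.0, 82.2, 21.5, 1510, array([ 662.1, -122.5]))
(697.5, -169.9, 162.8, 7.2, 83.2, 20.5, 110, array([ 698. , -168.4]))
(509.6, -101.7, 256.1, 94.2, 82.8, 21.5, 3161, array([ 508.5, -101.8]))
plate
(589.8, -111.8, 256.0, 77.1, 82.9, 71.6, 2736, array([ 588.8, -111.9]))
high
(682.7, -27.7, 28.8, 28.3, 0.1, 123.4, 119, array([682.1, -27.2]))
(666.9, -154.4, 171.1, 17.6, 82.3, 116.7, 342, array([ 666.2, -154.3]))
saddle
(484.3, -407.0, 62.6, 36.3, -85.7, 54.3, 320, array([ 483.9, -406.2]))
blocks
(568.1, 328.6, 75.2, 32.0, -11.0, 21.5, 313, array([567.5, 327.5]))
(566.0, 186.2, 74.7, 30.2, 23.9, 21.5, 296, array([565.4, 186. ]))
(449.2, 326.4, 73.5, 31.4, 14.1, 21.1, 318, array([449.2, 325.8]))
(417.1, 172.5, 74.5, 30.3, 29.4, 21.6, 308, array([416.8, 172.1]))
```

Target check: the saddle is a single wooden U at (484,-407). The blocks are the four grey ones listed, which excludes green and red. I'll move above the saddle and check it with the wrist camera.

```bash
python3 -c "
from h import *
plan(.4842,-.4067,.16,4.3)"
```

```text
{'tx': np.float64(358.3), 'ty': np.float64(-129.0), 'tz': np.float64(73.6), 'az': np.float64(-78.8), 'q7': np.float64(-3.2)}
```

```bash
python3 -m jog '[{"tx":60,"ty":-21,"tz":12,"az":-10},{"tx":120,"ty":-43,"tz":24,"az":-20},{"tx":180,"ty":-64,"tz":36,"az":-30},{"tx":240,"ty":-86,"tz":49,"az":-40},{"tx":300,"ty":-107,"tz":61,"az":-50},{"tx":340,"ty":-122,"tz":69,"az":-60},{"tx":358.3,"ty":-129,"tz":73.6,"az":-70},{"tx":358.3,"ty":-129,"tz":73.6,"az":-78.8},{"tx":358.3,"ty":-129,"tz":73.6,"az":-78.8},{"tx":358.3,"ty":-129,"tz":73.6,"az":-78.8}]' 20
python3 - <<'E'
from h import *
c=snap('wrist','pics/w1.png');P=cloud(c);z=P[...,2]
print(rect(P,(z>.042)&(z<.07)&(abs(P[...,0]-.484)<.08)&(abs(P[...,1]+.407)<.08)))
plan(.4842,-.4067,.043,4.3)
E
```

```text
[]
{'tx': np.float64(358.4), 'ty': np.float64(-129.0), 'tz': np.float64(190.6), 'az': np.float64(-78.8), 'q7': np.float64(-3.2)}schema error: expected keys tx, ty, tz, ax, ay, az, hand
```

View pics/w1.png

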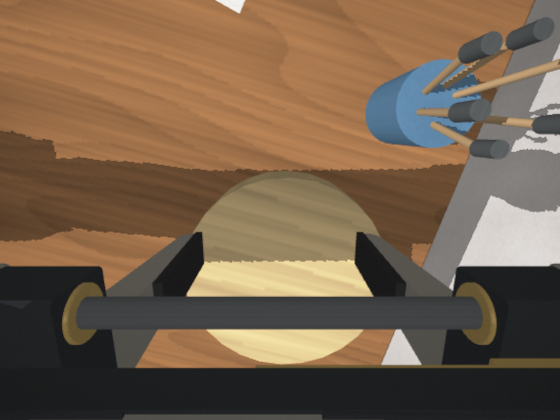

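```bash
python3 - <<'E'
from h import *
P=np.load('side0.npy')
for (u,v) in [(462,138),(470,115),(478,100),(400,118),(376,108),(350,90)]: print((u,v),P[v,u].round(3))
E
```

```text
(462, 138) [ 0.305 -0.702  0.081]
(470, 115) [ 0.311 -0.707  0.167]
(478, 100) [ 0.401 -1.139 -0.005]
(400, 118) [ 0.539 -0.709  0.05 ]
(376, 108) [ 0.627 -0.677  0.069]
(350, 90) [ 0.744 -0.669  0.1  ]
```

```bash
python3 -m jog '[{"tx":60,"ty":-30,"tz":0,"ax":0,"ay":0,"az":0,"hand":70},{"tx":120,"ty":-55,"tz":0,"ax":0,"ay":0,"az":-10,"hand":70},{"tx":180,"ty":-75,"tz":0,"ax":0,"ay":0,"az":-20,"hand":70},{"tx":240,"ty":-95,"tz":0,"ax":0,"ay":0,"az":-30,"hand":70},{"tx":300,"ty":-110,"tz":20,"ax":0,"ay":0,"az":-40,"hand":70},{"tx":340,"ty":-122,"tz":40,"ax":0,"ay":0,"az":-50,"hand":70},{"tx":358.3,"ty":-129,"tz":60,"ax":0,"ay":0,"az":-60,"hand":70},{"tx":358.3,"ty":-129,"tz":73.6,"ax":0,"ay":0,"az":-70,"hand":70},{"tx":358.3,"ty":-129,"tz":73.6,"ax":0,"ay":0,"az":-78.8,"hand":70},{"tx":358.3,"ty":-129,"tz":73.6,"ax":0,"ay":0,"az":-78.8,"hand":70},{"tx":358.3,"ty":-129,"tz":73.6,"ax":0,"ay":0,"az":-78.8,"hand":70}]' 20
python3 - <<'E'
from h import *
c=snap('wrist','pics/w2.png');P=cloud(c);z=P[...,2]
print(rect(P,(z>.042)&(z<.07)&(abs(P[...,0]-.484)<.08)&(abs(P[...,1]+.407)<.08)))
plan(.4842,-.4067,.043,4.3)
E
```

```text
time: 2.62
eef_pos: [0.4842, -0.407, 0.1662]
tool_rot: [[-0.071, 0.997, 0.0], [0.997, 0.071, -0.0], [-0.0, 0.0, -1.0]]
wrist_force: [0.4, -1.4, 0.9]
opening: 0.759
grasp_force: 0.0
[(485.4, -407.1, 60.4, 35.9, -85.8, 52.9, 2683, array([ 485.3, -405.7]))]
{'tx': np.float64(0.3), 'ty': np.float64(-0.0), 'tz': np.float64(117.3), 'az': np.float64(-0.2), 'q7': np.float64(29.7)}
```

View pics/w2.png

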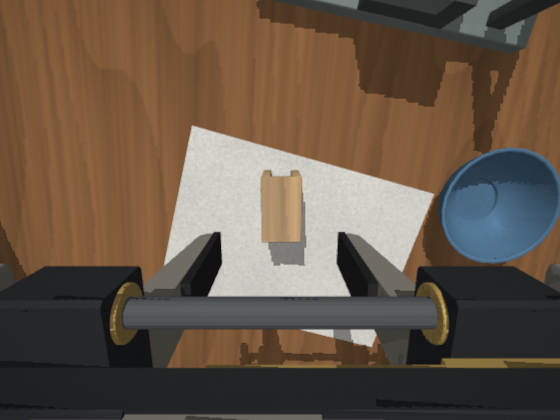

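The wrist view shows the saddle upright at (281,205), between the jaws and with its legs across the closing line. The bowl at (500,205) is clear. Grasping now.

```bash
python3 -m jog '[{"tx":0,"ty":1,"tz":50,"ax":0,"ay":0,"az":0,"hand":60},{"tx":0,"ty":1,"tz":90,"ax":0,"ay":0,"az":0,"hand":60},{"tx":0,"ty":1,"tz":117,"ax":0,"ay":0,"az":0,"hand":60},{"tx":0,"ty":1,"tz":117,"ax":0,"ay":0,"az":0,"hand":60},{"tx":0,"ty":1,"tz":117,"ax":0,"ay":0,"az":0,"hand":30},{"tx":0,"ty":1,"tz":117,"ax":0,"ay":0,"az":0,"hand":30},{"tx":0,"ty":1,"tz":117,"ax":0,"ay":0,"az":0,"hand":30},{"tx":0,"ty":1,"tz":117,"ax":0,"ay":0,"az":0,"hand":30},{"tx":0,"ty":1,"tz":117,"ax":0,"ay":0,"az":0,"hand":30}]' 15
python3 -m jog '[{"tx":0,"ty":0,"tz":-60,"ax":0,"ay":0,"az":0,"hand":30},{"tx":0,"ty":0,"tz":-120,"ax":0,"ay":0,"az":0,"hand":30},{"tx":0,"ty":0,"tz":-160,"ax":0,"ay":0,"az":0,"hand":30},{"tx":0,"ty":0,"tz":-160,"ax":0,"ay":0,"az":0,"hand":30}]'
python3 - <<'E'
from h import *
plan(.667,-.1546,.19,-7.2)
E
```

```text
time: 3.8
eef_pos: [0.4859, -0.4072, 0.0504]
tool_rot: [[-0.074, 0.997, 0.001], [0.997, 0.074, -0.002], [-0.002, 0.001, -1.0]]
wrist_force: [-1.0, 1.0, 6.0]
opening: 0.39
grasp_force: 15.0
time: 4.3
eef_pos: [0.4868, -0.4077, 0.213]
tool_rot: [[-0.074, 0.997, 0.005], [0.997, 0.074, -0.005], [-0.005, 0.005, -1.0]]
wrist_force: [-0.2, 0.5, -1.2]
opening: 0.391
grasp_force: 15.0
{'tx': np.float64(239.2), 'ty': np.float64(198.3), 'tz': np.float64(16.8), 'az': np.float64(11.4), 'q7': np.float64(30.7)}
```

```bash
python3 -m jog '[{"tx":48,"ty":40,"tz":0,"ax":0,"ay":0,"az":5,"hand":30},{"tx":96,"ty":80,"tz":0,"ax":0,"ay":0,"az":10,"hand":30},{"tx":144,"ty":120,"tz":0,"ax":0,"ay":0,"az":11.5,"hand":30},{"tx":192,"ty":160,"tz":0,"ax":0,"ay":0,"az":11.5,"hand":30},{"tx":239.2,"ty":198.3,"tz":8,"ax":0,"ay":0,"az":11.5,"hand":30},{"tx":239.2,"ty":198.3,"tz":16.8,"ax":0,"ay":0,"az":11.5,"hand":30},{"tx":239.2,"ty":198.3,"tz":16.8,"ax":0,"ay":0,"az":11.5,"hand":30},{"tx":239.2,"ty":198.3,"tz":16.8,"ax":0,"ay":0,"az":11.5,"hand":30}]'
python3 - <<'E'
from h import *
c=snap('wrist','pics/w3.png');P=cloud(c);z=P[...,2];x=P[...,0];y=P[...,1]
print(rect(P,(z>.1)&(z<.135)&(abs(x-.667)<.12)&(abs(y+.15)<.25)))
print('plate',rect(P,(z>.06)&(z<.08)))
print('sad',rect(P,(z>.13)&(z<.22)))
c=snap('side');i=cv2.resize(c['frame'][80:260,180:420,::-1],(720,540),interpolation=cv2.INTER_CUBIC);cv2.imwrite('pics/s3.png',i)
plan(.667,-.1546,.19,-7.2)
E
```

```text
time: 5.3
eef_pos: [0.6642, -0.1557, 0.1916]
tool_rot: [[0.129, 0.992, -0.001], [0.992, -0.129, -0.001], [-0.001, -0.001, -1.0]]
wrist_force: [-0.8, -1.0, -0.1]
opening: 0.39
grasp_force: 15.0
[(684.2, -27.3, 31.5, 31.1, -62.2, 121.8, 2138, array([684.1, -27.7])), (674.7, -106.8, 76.5, 15.9, 83.6, 115.5, 1809, array([ 674.8, -103.1]))]
plate [(593.0, -93.8, 221.6, 75.2, 83.0, 70.0, 21752, array([595. , -79.1])), (682.3, -40.9, 36.5, 11.9, -7.1, 70.0, 166, array([681.1, -43.4]))]
sad [(664.7, -149.4, 68.6, 48.2, -7.5, 194.2, 9411, array([ 665.1, -146.5]))]
{'tx': np.float64(1.2), 'ty': np.float64(2.2), 'tz': np.float64(-3.6), 'az': np.float64(-0.2), 'q7': np.float64(-8.1)}
```

View pics/w3.png

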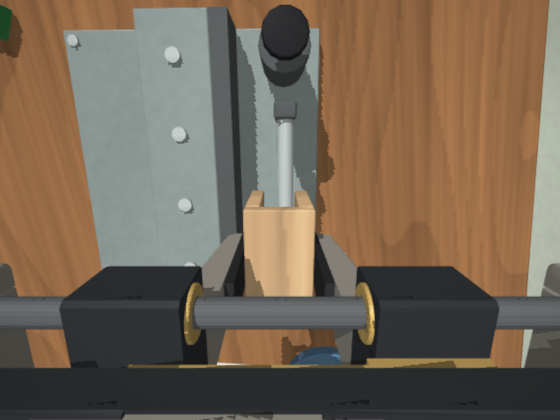

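View pics/s3.png

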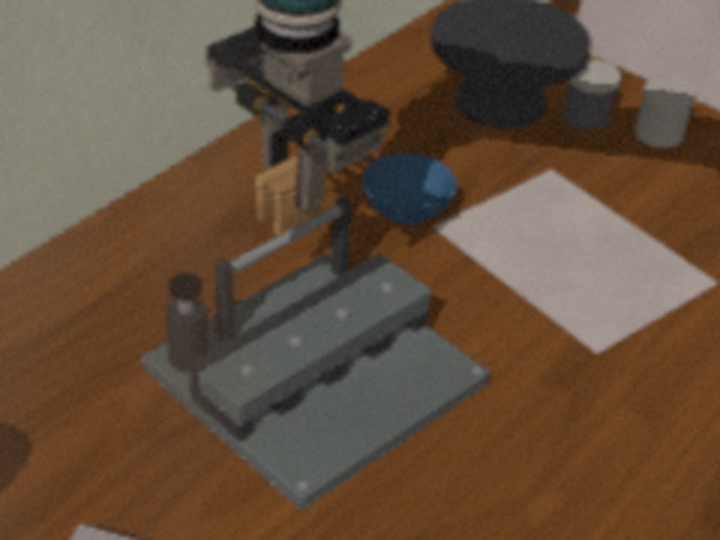

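The wrist view has the bar at (286,165) and the saddle web at (280,250), nearly in line. The side view shows the saddle upright above the bar. Next I measure the offset between them.

```bash
cat >> h.py <<'E'
YAW=-7.2;EX=np.array([np.cos(np.radians(YAW)),np.sin(np.radians(YAW))]);EY=np.array([-EX[1],EX[0]])
O=np.array([.552,-.1069])
def topress(P,o=None):
    q=P[...,:2]-(O if o is None else o);return np.stack([q@EX,q@EY,P[...,2]],-1)*1000
E
python3 - <<'E'
from h import *
c=snap('wrist');Q=topress(cloud(c));hsv=cv2.cvtColor(c['frame'],cv2.COLOR_RGB2HSV)
x,y,z=Q[...,0],Q[...,1],Q[...,2]
m=(z>108)&(z<119)&(abs(x-120)<15)&(y>-5)&(y<34)
for a in range(-5,34,8):
    k=m&(y>=a)&(y<a+8)
    if k.sum()>20: print('bar',a,k.sum(),x[k].min().round(1),x[k].max().round(1),z[k].max().round(1))
w=(z>185)&(z<210)&(hsv[...,1]>60)&(hsv[...,0]>8)&(hsv[...,0]<28)&(abs(x-120)<40)
for a in range(-70,0,10):
    k=w&(y>=a)&(y<a+10)
    if k.sum()>50: print('web',a,k.sum(),*np.percentile(x[k],[1,99]).round(1),np.median(z[k]).round(1))
print(topress(sensors.state()['eef_pos']))
E
```

```text
bar -5 165 115.5 126.9 117.1
bar 3 174 115.5 126.8 117.2
bar 11 174 115.6 126.8 117.9
bar 19 179 115.6 126.7 117.4
bar 27 153 115.7 126.7 117.1
web -60 122 99.9 135.1 194.7
web -50 1197 99.8 135.4 194.9
web -40 1261 99.7 135.4 194.8
web -30 1309 99.9 135.4 194.8
web -20 1355 99.9 135.2 194.9
web -10 1144 100.1 135.0 194.6
[117.94254854 -33.72804511 192.54686761]
```

```bash
python3 -m jog '[{"tx":0,"ty":3.6,"tz":0,"ax":0,"ay":0,"az":0,"hand":30},{"tx":0,"ty":3.6,"tz":0,"ax":0,"ay":0,"az":0,"hand":30},{"tx":0,"ty":3.6,"tz":20,"ax":0,"ay":0,"az":0,"hand":30},{"tx":0,"ty":3.6,"tz":40,"ax":0,"ay":0,"az":0,"hand":30},{"tx":0,"ty":3.6,"tz":55,"ax":0,"ay":0,"az":0,"hand":30},{"tx":0,"ty":3.6,"tz":65,"ax":0,"ay":0,"az":0,"hand":30},{"tx":0,"ty":3.6,"tz":69,"ax":0,"ay":0,"az":0,"hand":30},{"tx":0,"ty":3.6,"tz":69,"ax":0,"ay":0,"az":0,"hand":30},{"tx":0,"ty":3.6,"tz":69,"ax":0,"ay":0,"az":0,"hand":30}]'
python3 - <<'E'
from h import *
print(topress(sensors.state()['eef_pos']))
E
```

```text
time: 6.58
eef_pos: [0.6692, -0.1539, 0.1239]
tool_rot: [[0.126, 0.992, 0.001], [0.992, -0.126, -0.0], [-0.0, 0.001, -1.0]]
wrist_force: [0.8, 0.4, 0.2]
opening: 0.392
grasp_force: 15.0
[122.18777104 -31.89265058 123.88399381]
```

```bash
python3 -m jog '[{"tx":0,"ty":0,"tz":1.5,"ax":0,"ay":0,"az":0,"hand":30},{"tx":0,"ty":0,"tz":1.5,"ax":0,"ay":0,"az":0,"hand":30},{"tx":0,"ty":0,"tz":1.5,"ax":0,"ay":0,"az":0,"hand":50},{"tx":0,"ty":0,"tz":1.5,"ax":0,"ay":0,"az":0,"hand":50},{"tx":0,"ty":0,"tz":1.5,"ax":0,"ay":0,"az":0,"hand":50},{"tx":0,"ty":0,"tz":1.5,"ax":0,"ay":0,"az":0,"hand":50},{"tx":0,"ty":0,"tz":-40,"ax":0,"ay":0,"az":0,"hand":50},{"tx":0,"ty":0,"tz":-90,"ax":0,"ay":0,"az":0,"hand":50},{"tx":0,"ty":0,"tz":-90,"ax":0,"ay":0,"az":0,"hand":50},{"tx":0,"ty":0,"tz":-90,"ax":0,"ay":0,"az":0,"hand":50}]'
python3 - <<'E'
from h import *
c=snap('wrist','pics/w4.png');Q=topress(cloud(c));hsv=cv2.cvtColor(c['frame'],cv2.COLOR_RGB2HSV)
x,y,z=Q[...,0],Q[...,1],Q[...,2]
w=(z>112)&(z<140)&(hsv[...,1]>60)&(hsv[...,0]>8)&(hsv[...,0]<28)&(abs(x-120)<40)
print(rect(Q/1000,w))
c=snap('top','pics/t5.png');P=cloud(c);h=cv2.cvtColor(c['frame'],cv2.COLOR_RGB2HSV)
x,y,z=P[...,0],P[...,1],P[...,2]
[print(r) for r in rect(P,(x<.65)&(x>.25)&(y>.03)&(y<.4)&(z>.013)&(z<.03)&(h[...,1]<80))]
plan(.566,.186,.16,113.9)
E
```

```text
time: 7.82
eef_pos: [0.6683, -0.1539, 0.2128]
tool_rot: [[0.126, 0.992, -0.001], [0.992, -0.126, -0.0], [-0.0, -0.001, -1.0]]
wrist_force: [-0.1, 1.1, -0.7]
opening: 0.543
grasp_force: 0.0
[(121.3, -31.5, 59.9, 35.6, -89.9, 124.0, 3165, array([121.3, -29.9]))]
(567.6, 328.4, 74.9, 32.9, -10.8, 21.1, 312, array([567.5, 327.8]))
(565.5, 186.1, 74.8, 29.8, 23.8, 21.0, 298, array([565.4, 185.9]))
(449.2, 326.3, 73.8, 30.9, 14.1, 21.2, 314, array([449.6, 326.1]))
(417.1, 172.2, 74.5, 30.0, 29.0, 21.8, 311, array([416.9, 171.9]))
{'tx': np.float64(324.3), 'ty': np.float64(-143.8), 'tz': np.float64(45.9), 'az': np.float64(58.9), 'q7': np.float64(-7.7)}
```

View pics/w4.png

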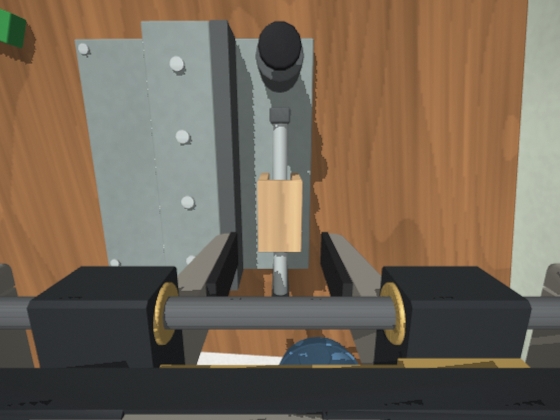

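Wrist view: the saddle sits on the bar at (280,215), and its web top reads 124 mm, so it is hung. Next is block A at world (565,186).

```bash
sed -i 's/^O=.*/O=np.array([.5532,-.10705])/' h.py; python3 -c "
from h import *
plan(.5414,.1747,.021,113.9)"
```

```text
{'tx': np.float64(310.0), 'ty': np.float64(-166.4), 'tz': np.float64(185.0), 'az': np.float64(58.9), 'q7': np.float64(-7.7)}
```

```bash
python3 -m jog '[{"tx":50,"ty":-28,"tz":0,"ax":0,"ay":0,"az":10,"hand":50},{"tx":105,"ty":-56,"tz":0,"ax":0,"ay":0,"az":20,"hand":50},{"tx":160,"ty":-84,"tz":0,"ax":0,"ay":0,"az":30,"hand":50},{"tx":210,"ty":-112,"tz":0,"ax":0,"ay":0,"az":40,"hand":50},{"tx":260,"ty":-140,"tz":40,"ax":0,"ay":0,"az":50,"hand":50},{"tx":310,"ty":-166.4,"tz":90,"ax":0,"ay":0,"az":58.9,"hand":50},{"tx":310,"ty":-166.4,"tz":130,"ax":0,"ay":0,"az":58.9,"hand":50},{"tx":310,"ty":-166.4,"tz":140,"ax":0,"ay":0,"az":58.9,"hand":50},{"tx":310,"ty":-166.4,"tz":140,"ax":0,"ay":0,"az":58.9,"hand":50}]' 
python3 -c "
from h import *
plan(.5414,.1747,.021,113.9)
c=snap('wrist');P=cloud(c);z=P[...,2];h=cv2.cvtColor(c['frame'],cv2.COLOR_RGB2HSV)
print(rect(P,(z>.014)&(z<.03)&(h[...,1]<80)&(abs(P[...,0]-.567)<.06)&(abs(P[...,1]-.186)<.06)))
"
```

```text
time: 9.05
eef_pos: [0.543, 0.1735, 0.0728]
tool_rot: [[0.915, 0.403, -0.001], [0.403, -0.915, -0.001], [-0.002, 0.0, -1.0]]
wrist_force: [-0.6, -0.7, 0.4]
opening: 0.543
grasp_force: 0.0
{'tx': np.float64(-0.9), 'ty': np.float64(-1.8), 'tz': np.float64(45.8), 'az': np.float64(-0.1), 'q7': np.float64(-97.4)}
[(567.8, 187.5, 74.3, 29.9, 23.8, 19.9, 4815, array([569.6, 188.3]))]
```

```bash
python3 -m jog '[{"tx":0,"ty":-1.5,"tz":30,"ax":0,"ay":0,"az":0,"hand":50},{"tx":0,"ty":-1.5,"tz":45,"ax":0,"ay":0,"az":0,"hand":50},{"tx":0,"ty":-1.5,"tz":45,"ax":0,"ay":0,"az":0,"hand":50},{"tx":0,"ty":-1.5,"tz":45,"ax":0,"ay":0,"az":0,"hand":24},{"tx":0,"ty":-1.5,"tz":45,"ax":0,"ay":0,"az":0,"hand":24},{"tx":0,"ty":-1.5,"tz":45,"ax":0,"ay":0,"az":0,"hand":24},{"tx":0,"ty":-1.5,"tz":45,"ax":0,"ay":0,"az":0,"hand":24},{"tx":0,"ty":-1.5,"tz":45,"ax":0,"ay":0,"az":0,"hand":24},{"tx":0,"ty":-1.5,"tz":20,"ax":0,"ay":0,"az":0,"hand":24},{"tx":0,"ty":-1.5,"tz":-30,"ax":0,"ay":0,"az":0,"hand":24},{"tx":0,"ty":-1.5,"tz":-60,"ax":0,"ay":0,"az":0,"hand":24},{"tx":0,"ty":-1.5,"tz":-60,"ax":0,"ay":0,"az":0,"hand":24}]' 40
cat >> h.py <<'E'
def pp(px,py,z,yaw=82.8):
    "plan to a grasp point in press coords (mm)"
    w=O+(px*EX+py*EY)/1000;return plan(w[0],w[1],z/1000,yaw)
E
python3 -c "
from h import *
c=snap('wrist','pics/w6.png');R=sensors.state()['tool_rot'];p=sensors.state()['eef_pos']
T=(cloud(c)-p)@R*1000
h=cv2.cvtColor(c['frame'],cv2.COLOR_RGB2HSV)
m=(T[...,2]>-10)&(T[...,2]<22)&(h[...,1]<80)&(abs(T[...,1])<14)&(T[...,0]>0)
q=T[m];print(q.min(0),q.max(0)); 
for a in range(0,70,10):
    k=q[(q[:,0]>=a)&(q[:,0]<a+10)]
    if len(k)>20: print(a,np.median(k[:,2]))
pp(-70,93,60)"
```

```text
time: 10.6
eef_pos: [0.5435, 0.1766, 0.1353]
tool_rot: [[0.915, 0.404, 0.004], [0.404, -0.915, 0.001], [0.005, 0.001, -1.0]]
wrist_force: [0.6, -0.8, -1.9]
opening: 0.32
grasp_force: 40.0
[ 9.20619219e-03 -1.39998679e+01  5.05087605e+00] [66.21543119 13.99956283  9.79877939]
0 7.288401287561038
10 7.290941983053727
20 7.308997401735698
30 7.303753806905719
40 7.314555143461591
50 7.338124457591412
60 7.3538907890614995
{'tx': np.float64(-116.6), 'ty': np.float64(147.5), 'tz': np.float64(67.4), 'az': np.float64(31.1), 'q7': np.float64(-96.0)}
```

```bash
python3 -m jog '[{"tx":-30,"ty":37,"tz":0,"ax":0,"ay":0,"az":8,"hand":24},{"tx":-60,"ty":74,"tz":0,"ax":0,"ay":0,"az":16,"hand":24},{"tx":-90,"ty":110,"tz":10,"ax":0,"ay":0,"az":24,"hand":24},{"tx":-116.6,"ty":147.5,"tz":30,"ax":0,"ay":0,"az":31.1,"hand":24},{"tx":-116.6,"ty":147.5,"tz":58,"ax":0,"ay":0,"az":31.1,"hand":24},{"tx":-116.6,"ty":147.5,"tz":58,"ax":0,"ay":0,"az":31.1,"hand":24},{"tx":-116.6,"ty":147.5,"tz":58,"ax":0,"ay":0,"az":31.1,"hand":24}]'
python3 -c "
from h import *
c=snap('wrist','pics/w7.png')
pp(-70,93,41.5)"
```

```text
time: 11.52
eef_pos: [0.495, -0.0053, 0.0749]
tool_rot: [[0.992, -0.125, -0.001], [-0.125, -0.992, 0.0], [-0.001, -0.0, -1.0]]
wrist_force: [0.0, 0.2, -0.9]
opening: 0.322
grasp_force: 40.0
{'tx': np.float64(0.0), 'ty': np.float64(0.9), 'tz': np.float64(27.9), 'az': np.float64(0.0), 'q7': np.float64(-105.0)}
```

View pics/w7.png

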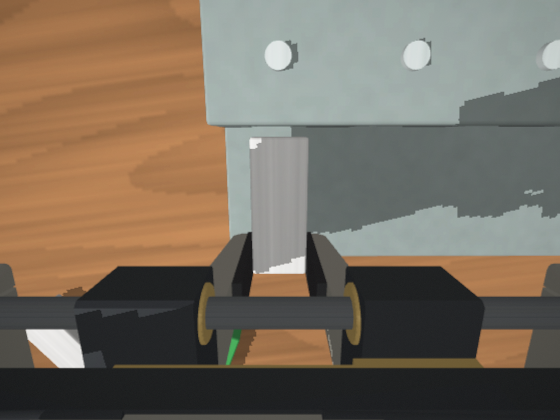

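The wrist view has bay 1's bolt head at (278,55) and the held block's centreline at column 278, so they are aligned and square. I'll lower it to the apron.

```bash
python3 -m jog '[{"tx":0,"ty":0,"tz":14,"ax":0,"ay":0,"az":0,"hand":24},{"tx":0,"ty":0,"tz":24,"ax":0,"ay":0,"az":0,"hand":24},{"tx":0,"ty":0,"tz":26.5,"ax":0,"ay":0,"az":0,"hand":24},{"tx":0,"ty":0,"tz":26.5,"ax":0,"ay":0,"az":0,"hand":24},{"tx":0,"ty":0,"tz":26.5,"ax":0,"ay":0,"az":0,"hand":24}]'
python3 -c "
from h import *
c=snap('wrist');Q=topress(cloud(c));x,y,z=Q[...,0],Q[...,1],Q[...,2]
for n,m in dict(block=(x>-60)&(x<-15)&(abs(y-93)<13)&(z>30),bed=(x>-60)&(x<-10)&(abs(y-55)<13),plate=(x>5)&(x<40)&(abs(y-60)<13)).items(): print(n,m.sum(),np.percentile(z[m],[5,50,95]).round(1))
print(topress(sensors.state()['eef_pos']),sensors.state()['wrist_force'])"
```

```text
time: 12.2
eef_pos: [0.4947, -0.0058, 0.049]
tool_rot: [[0.992, -0.126, -0.001], [-0.126, -0.992, -0.0], [-0.001, 0.0, -1.0]]
wrist_force: [-3.3, 0.5, 8.0]
opening: 0.317
grasp_force: 40.0
block 13750 [ 39.3 129.9 152.8]
bed 17918 [ 19.6 135.9 152.2]
plate 6855 [68.8 69.9 71. ]
[-70.75059947  93.14709109  49.01669605] [-3.33696513  0.84599024  7.66869317]
```

```bash
python3 -m jog '[{"tx":4,"ty":0,"tz":-0.6,"ax":0,"ay":0,"az":0,"hand":24},{"tx":8,"ty":0,"tz":-0.6,"ax":0,"ay":0,"az":0,"hand":24},{"tx":14,"ty":0,"tz":-0.6,"ax":0,"ay":0,"az":0,"hand":24},{"tx":20,"ty":0,"tz":-0.6,"ax":0,"ay":0,"az":0,"hand":24},{"tx":20,"ty":0,"tz":-0.6,"ax":0,"ay":0,"az":0,"hand":24}]'
python3 -m jog '[{"tx":8,"ty":0,"tz":0,"ax":0,"ay":0,"az":0,"hand":24},{"tx":16,"ty":0,"tz":0,"ax":0,"ay":0,"az":0,"hand":24},{"tx":24,"ty":0,"tz":0,"ax":0,"ay":0,"az":0,"hand":24},{"tx":32,"ty":0,"tz":0,"ax":0,"ay":0,"az":0,"hand":24},{"tx":35,"ty":0,"tz":0,"ax":0,"ay":0,"az":0,"hand":24},{"tx":35,"ty":0,"tz":0,"ax":0,"ay":0,"az":0,"hand":24}]'
python3 -c "
from h import *
print(topress(sensors.state()['eef_pos']))
c=snap('wrist','pics/w8.png')"
```

```text
time: 12.88
eef_pos: [0.5159, -0.0087, 0.0491]
tool_rot: [[0.992, -0.126, 0.001], [-0.126, -0.992, -0.0], [0.001, -0.0, -1.0]]
wrist_force: [0.1, -0.4, -1.6]
opening: 0.32
grasp_force: 40.0
time: 13.62
eef_pos: [0.55, -0.013, 0.0492]
tool_rot: [[0.992, -0.126, 0.0], [-0.126, -0.992, -0.0], [0.0, -0.0, -1.0]]
wrist_force: [-0.7, 0.1, -0.7]
opening: 0.324
grasp_force: 40.0
[-14.99432956  92.93904599  49.17916919]
```

View pics/w8.png

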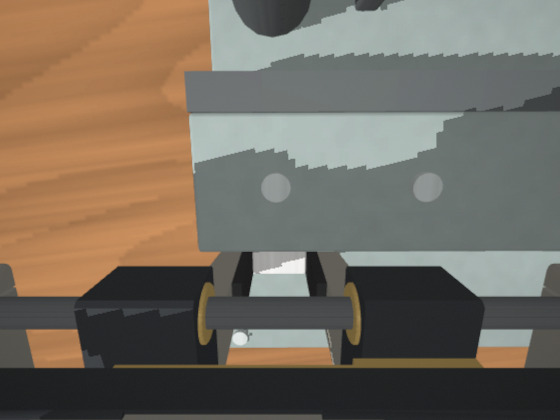

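The block slid in smoothly and the bolts line up. Release, back off, close the fingers, and push it home.

```bash
python3 -m jog '[{"tx":0,"ty":0,"tz":0,"ax":0,"ay":0,"az":0,"hand":40},{"tx":0,"ty":0,"tz":0,"ax":0,"ay":0,"az":0,"hand":40},{"tx":0,"ty":0,"tz":0,"ax":0,"ay":0,"az":0,"hand":40},{"tx":-32,"ty":0,"tz":0,"ax":0,"ay":0,"az":0,"hand":40},{"tx":-32,"ty":0,"tz":0,"ax":0,"ay":0,"az":0,"hand":0},{"tx":-32,"ty":0,"tz":0,"ax":0,"ay":0,"az":0,"hand":0},{"tx":-32,"ty":0,"tz":0,"ax":0,"ay":0,"az":0,"hand":0},{"tx":-32,"ty":0,"tz":0,"ax":0,"ay":0,"az":0,"hand":0},{"tx":-32,"ty":0,"tz":0,"ax":0,"ay":0,"az":0,"hand":0}]'
python3 -m jog '[{"tx":8,"ty":0,"tz":0,"ax":0,"ay":0,"az":0,"hand":0},{"tx":14,"ty":0,"tz":0,"ax":0,"ay":0,"az":0,"hand":0},{"tx":18,"ty":0,"tz":0,"ax":0,"ay":0,"az":0,"hand":0},{"tx":21,"ty":0,"tz":0,"ax":0,"ay":0,"az":0,"hand":0},{"tx":21,"ty":0,"tz":0,"ax":0,"ay":0,"az":0,"hand":0}]' 5
python3 -c "
from h import *
print(topress(sensors.state()['eef_pos']))"
```

```text
time: 14.8
eef_pos: [0.5182, -0.0089, 0.0492]
tool_rot: [[0.992, -0.126, 0.0], [-0.126, -0.992, -0.0], [0.0, -0.0, -1.0]]
wrist_force: [-0.1, 0.8, 0.7]
opening: 0.004
grasp_force: 0.0
time: 15.42
eef_pos: [0.5393, -0.0116, 0.0492]
tool_rot: [[0.992, -0.126, 0.001], [-0.126, -0.992, -0.0], [0.001, -0.0, -1.0]]
wrist_force: [-0.1, -1.1, 0.1]
opening: 0.006
grasp_force: 0.0
[-25.78538693  92.90550263  49.21441024]
```

```bash
for i in 1 2; do python3 -m jog '[{"tx":1,"ty":0,"tz":0,"ax":0,"ay":0,"az":0,"hand":0},{"tx":1.5,"ty":0,"tz":0,"ax":0,"ay":0,"az":0,"hand":0},{"tx":1.5,"ty":0,"tz":0,"ax":0,"ay":0,"az":0,"hand":0}]' | grep -E 'eef|force'; done
python3 -c "
from h import *
c=snap('top');Q=topress(cloud(c));x,y,z=Q[...,0],Q[...,1],Q[...,2]
print(topress(sensors.state()['eef_pos']))"
```

```text
eef_pos: [0.5404, -0.0118, 0.0492]
wrist_force: [-0.5, 0.0, -1.0]
grasp_force: 0.2
eef_pos: [0.5407, -0.0118, 0.0492]
wrist_force: [-4.8, 0.3, 4.3]
grasp_force: 2.6
[-24.41408371  92.93172506  49.15508507]
```

```bash
python3 -m jog '[{"tx":1.5,"ty":0,"tz":0,"ax":0,"ay":0,"az":0,"hand":0},{"tx":1.5,"ty":0,"tz":0,"ax":0,"ay":0,"az":0,"hand":0},{"tx":1.5,"ty":0,"tz":0,"ax":0,"ay":0,"az":0,"hand":0}]' | grep -E 'eef|force'
python3 -m jog '[{"tx":-30,"ty":0,"tz":0,"ax":0,"ay":0,"az":0,"hand":0},{"tx":-60,"ty":0,"tz":-20,"ax":0,"ay":0,"az":0,"hand":50},{"tx":-60,"ty":0,"tz":-60,"ax":0,"ay":0,"az":0,"hand":50},{"tx":-60,"ty":0,"tz":-60,"ax":0,"ay":0,"az":0,"hand":50},{"tx":-60,"ty":0,"tz":-60,"ax":0,"ay":0,"az":0,"hand":50}]'
python3 -c "
from h import *
c=snap('wrist','pics/w9.png');Q=topress(cloud(c));x,y,z=Q[...,0],Q[...,1],Q[...,2]
print(rect(Q/1000,(x<2)&(x>-40)&(abs(y-93)<25)&(z>33)&(z<50)))
print('plate front',x[(z>66)&(z<74)&(abs(y-60)<15)].min())
c=snap('top','pics/t9.png');P=cloud(c);h=cv2.cvtColor(c['frame'],cv2.COLOR_RGB2HSV)
x,y,z=P[...,0],P[...,1],P[...,2]
[print(r) for r in rect(P,(x<.65)&(x>.25)&(y>.03)&(y<.4)&(z>.013)&(z<.03)&(h[...,1]<80))]
"
```

```text
eef_pos: [0.5407, -0.0118, 0.049]
wrist_force: [-8.2, 1.0, 6.6]
grasp_force: 4.1
time: 17.23
eef_pos: [0.4843, -0.0047, 0.1093]
tool_rot: [[0.992, -0.126, 0.001], [-0.126, -0.992, -0.0], [0.001, -0.0, -1.0]]
wrist_force: [0.3, 0.0, -0.5]
opening: 0.417
grasp_force: 0.0
[(-7.4, 97.8, 39.9, 15.4, -89.6, 39.9, 1073, array([-7. , 93.3]))]
plate front 0.05971803242844349
(567.7, 327.8, 74.9, 32.7, -11.6, 21.3, 312, array([567.4, 327.9]))
(449.6, 326.3, 74.3, 31.4, 13.6, 21.1, 318, array([449.2, 325.8]))
(417.1, 172.3, 74.4, 30.3, 29.4, 21.2, 309, array([416.8, 172.1]))
```

The tail edge is at press x = -15, so block 1 is home. Next is the block at (417,172), going to bay 2.

```bash
python3 -c "
from h import *
plan(.3942,.1585,.021,119.2)"
```

```text
{'tx': np.float64(-109.1), 'ty': np.float64(-150.6), 'tz': np.float64(81.5), 'az': np.float64(-36.5), 'q7': np.float64(-104.6)}
```

```bash
python3 -m jog '[{"tx":-30,"ty":-41,"tz":0,"ax":0,"ay":0,"az":-10,"hand":50},{"tx":-60,"ty":-82,"tz":0,"ax":0,"ay":0,"az":-20,"hand":50},{"tx":-90,"ty":-122,"tz":0,"ax":0,"ay":0,"az":-30,"hand":50},{"tx":-109.1,"ty":-150.6,"tz":20,"ax":0,"ay":0,"az":-36.5,"hand":50},{"tx":-109.1,"ty":-150.6,"tz":35,"ax":0,"ay":0,"az":-36.5,"hand":50},{"tx":-109.1,"ty":-150.6,"tz":35,"ax":0,"ay":0,"az":-36.5,"hand":50}]'
python3 -c "
from h import *
c=snap('wrist');P=cloud(c);z=P[...,2];h=cv2.cvtColor(c['frame'],cv2.COLOR_RGB2HSV)
print(rect(P,(z>.014)&(z<.03)&(h[...,1]<80)&(abs(P[...,0]-.42)<.06)&(abs(P[...,1]-.172)<.06)))
plan(.3942,.1585,.021,119.2)"
```

```text
time: 18.08
eef_pos: [0.3938, 0.1576, 0.0728]
tool_rot: [[0.873, 0.488, -0.003], [0.488, -0.873, -0.002], [-0.004, -0.0, -1.0]]
wrist_force: [-0.6, -0.8, -0.6]
opening: 0.543
grasp_force: 0.0
[(418.5, 173.6, 74.5, 30.0, 29.0, 19.9, 4864, array([420.1, 174.4]))]
{'tx': np.float64(0.3), 'ty': np.float64(-1.0), 'tz': np.float64(46.4), 'az': np.float64(-0.1), 'q7': np.float64(-99.4)}
```

```bash
python3 -m jog '[{"tx":0,"ty":-1.5,"tz":30,"ax":0,"ay":0,"az":0,"hand":50},{"tx":0,"ty":-1.5,"tz":45.5,"ax":0,"ay":0,"az":0,"hand":50},{"tx":0,"ty":-1.5,"tz":45.5,"ax":0,"ay":0,"az":0,"hand":50},{"tx":0,"ty":-1.5,"tz":45.5,"ax":0,"ay":0,"az":0,"hand":24},{"tx":0,"ty":-1.5,"tz":45.5,"ax":0,"ay":0,"az":0,"hand":24},{"tx":0,"ty":-1.5,"tz":45.5,"ax":0,"ay":0,"az":0,"hand":24},{"tx":0,"ty":-1.5,"tz":45.5,"ax":0,"ay":0,"az":0,"hand":24},{"tx":0,"ty":-1.5,"tz":45.5,"ax":0,"ay":0,"az":0,"hand":24},{"tx":0,"ty":-1.5,"tz":20,"ax":0,"ay":0,"az":0,"hand":24},{"tx":0,"ty":-1.5,"tz":-30,"ax":0,"ay":0,"az":0,"hand":24},{"tx":0,"ty":-1.5,"tz":-60,"ax":0,"ay":0,"az":0,"hand":24},{"tx":0,"ty":-1.5,"tz":-60,"ax":0,"ay":0,"az":0,"hand":24}]' 40
cat >> h.py <<'E'
def held():
    c=snap('wrist');s=sensors.state();T=(cloud(c)-s['eef_pos'])@s['tool_rot']*1000
    h=cv2.cvtColor(c['frame'],cv2.COLOR_RGB2HSV)
    q=T[(T[...,2]>-5)&(T[...,2]<16)&(h[...,1]<80)&(abs(T[...,1])<14)&(T[...,0]>10)]
    print('front',np.percentile(q[:,0],99.8).round(1),'top',np.median(q[:,2]).round(1),'slope',np.polyfit(q[:,0],q[:,2],1)[0].round(3))
E
python3 -c "
from h import *
held();pp(-70,31,70)"
```

```text
time: 19.62
eef_pos: [0.3951, 0.1603, 0.136]
tool_rot: [[0.873, 0.488, 0.005], [0.488, -0.873, 0.001], [0.005, 0.001, -1.0]]
wrist_force: [0.3, 0.2, -1.4]
opening: 0.318
grasp_force: 40.0
front 66.0 top 8.1 slope 0.001
{'tx': np.float64(-29.4), 'ty': np.float64(244.0), 'tz': np.float64(58.7), 'az': np.float64(36.4), 'q7': np.float64(-95.9)}
```

```bash
python3 -m jog '[{"tx":-5,"ty":50,"tz":0,"ax":0,"ay":0,"az":8,"hand":24},{"tx":-10,"ty":100,"tz":0,"ax":0,"ay":0,"az":16,"hand":24},{"tx":-18,"ty":150,"tz":0,"ax":0,"ay":0,"az":24,"hand":24},{"tx":-25,"ty":200,"tz":0,"ax":0,"ay":0,"az":32,"hand":24},{"tx":-29.4,"ty":244,"tz":20,"ax":0,"ay":0,"az":36.4,"hand":24},{"tx":-29.4,"ty":244,"tz":58.7,"ax":0,"ay":0,"az":36.4,"hand":24},{"tx":-29.4,"ty":244,"tz":58.7,"ax":0,"ay":0,"az":36.4,"hand":24},{"tx":-29.4,"ty":244,"tz":58.7,"ax":0,"ay":0,"az":36.4,"hand":24}]'
cat >> h.py <<'E'
def bolts():
    "white bolt heads: tool-frame y offsets (mm)"
    c=snap('wrist');s=sensors.state();P=cloud(c);T=(P-s['eef_pos'])@s['tool_rot']*1000;Q=topress(P)
    g=c['frame'].min(2).astype(int);x,y,z=Q[...,0],Q[...,1],Q[...,2]
    m=(z>70.8)&(z<80)&(x>20)&(x<40)
    n,l,st,_=cv2.connectedComponentsWithStats(m.astype(np.uint8))
    for k in range(1,n):
        if st[k,4]>60: print('bolt tool-y',T[l==k][:,1].mean().round(1),'press',Q[l==k].mean(0).round(1),st[k,4])
E
python3 -c "
from h import *
bolts();held();pp(-70,31,42.5)"
```

```text
time: 20.68
eef_pos: [0.487, -0.0666, 0.0753]
tool_rot: [[0.992, -0.123, -0.001], [-0.123, -0.992, 0.0], [-0.001, -0.0, -1.0]]
wrist_force: [0.5, 0.3, -1.4]
opening: 0.32
grasp_force: 40.0
bolt tool-y 61.6 press [ 30.4 -29.4  73.3] 696
bolt tool-y 121.7 press [ 30.3 -89.6  73.1] 562
bolt tool-y -61.6 press [29.9 93.8 73.2] 686
bolt tool-y 0.1 press [30.1 32.1 73.3] 656
front 123.8 top 7.5 slope -0.047
{'tx': np.float64(-0.3), 'ty': np.float64(0.9), 'tz': np.float64(28.0), 'az': np.float64(0.1), 'q7': np.float64(-97.5)}
```

```bash
sed -i 's/^O=.*/O=np.array([.5533,-.10615])/' h.py
python3 -m jog '[{"tx":0,"ty":0,"tz":14,"ax":0,"ay":0,"az":0,"hand":24},{"tx":0,"ty":0,"tz":24,"ax":0,"ay":0,"az":0,"hand":24},{"tx":0,"ty":0,"tz":26.3,"ax":0,"ay":0,"az":0,"hand":24},{"tx":0,"ty":0,"tz":26.3,"ax":0,"ay":0,"az":0,"hand":24},{"tx":0,"ty":0,"tz":26.3,"ax":0,"ay":0,"az":0,"hand":24}]'
python3 -c "
from h import *
pp(-15,31,42)"
```

```text
time: 21.4
eef_pos: [0.4868, -0.0671, 0.0494]
tool_rot: [[0.992, -0.124, -0.001], [-0.124, -0.992, 0.0], [-0.001, 0.0, -1.0]]
wrist_force: [-2.8, 0.7, 6.8]
opening: 0.321
grasp_force: 40.0
{'tx': np.float64(55.9), 'ty': np.float64(-0.6), 'tz': np.float64(1.4), 'az': np.float64(0.1), 'q7': np.float64(-98.0)}
```

```bash
python3 -m jog '[{"tx":4,"ty":-0.3,"tz":-0.6,"ax":0,"ay":0,"az":0,"hand":24},{"tx":8,"ty":-0.3,"tz":-0.6,"ax":0,"ay":0,"az":0,"hand":24},{"tx":14,"ty":-0.3,"tz":-0.6,"ax":0,"ay":0,"az":0,"hand":24},{"tx":20,"ty":-0.3,"tz":-0.6,"ax":0,"ay":0,"az":0,"hand":24},{"tx":20,"ty":-0.3,"tz":-0.6,"ax":0,"ay":0,"az":0,"hand":24}]'
python3 -m jog '[{"tx":8,"ty":0,"tz":0,"ax":0,"ay":0,"az":0,"hand":24},{"tx":16,"ty":0,"tz":0,"ax":0,"ay":0,"az":0,"hand":24},{"tx":24,"ty":0,"tz":0,"ax":0,"ay":0,"az":0,"hand":24},{"tx":32,"ty":0,"tz":0,"ax":0,"ay":0,"az":0,"hand":24},{"tx":35,"ty":0,"tz":0,"ax":0,"ay":0,"az":0,"hand":24},{"tx":35,"ty":0,"tz":0,"ax":0,"ay":0,"az":0,"hand":24}]'
python3 -c "
from h import *
print(topress(sensors.state()['eef_pos']))"
```

```text
time: 22.02
eef_pos: [0.508, -0.0696, 0.0498]
tool_rot: [[0.992, -0.124, 0.001], [-0.124, -0.992, -0.0], [0.001, -0.0, -1.0]]
wrist_force: [-1.2, -0.6, -0.9]
opening: 0.318
grasp_force: 40.0
time: 22.78
eef_pos: [0.542, -0.0739, 0.0497]
tool_rot: [[0.992, -0.124, -0.0], [-0.124, -0.992, -0.0], [-0.0, 0.0, -1.0]]
wrist_force: [-0.1, -0.4, -1.9]
opening: 0.322
grasp_force: 40.0
[-15.22408396  30.61319727  49.73972977]
```

```bash
python3 -m jog '[{"tx":0,"ty":0,"tz":0,"ax":0,"ay":0,"az":0,"hand":40},{"tx":0,"ty":0,"tz":0,"ax":0,"ay":0,"az":0,"hand":40},{"tx":0,"ty":0,"tz":0,"ax":0,"ay":0,"az":0,"hand":40},{"tx":-32,"ty":0,"tz":0,"ax":0,"ay":0,"az":0,"hand":40},{"tx":-32,"ty":0,"tz":0,"ax":0,"ay":0,"az":0,"hand":0},{"tx":-32,"ty":0,"tz":0,"ax":0,"ay":0,"az":0,"hand":0},{"tx":-32,"ty":0,"tz":0,"ax":0,"ay":0,"az":0,"hand":0},{"tx":-32,"ty":0,"tz":0,"ax":0,"ay":0,"az":0,"hand":0},{"tx":-32,"ty":0,"tz":0,"ax":0,"ay":0,"az":0,"hand":0}]' 40 | grep -E 'eef|force'
python3 -m jog '[{"tx":8,"ty":0,"tz":0,"ax":0,"ay":0,"az":0,"hand":0},{"tx":14,"ty":0,"tz":0,"ax":0,"ay":0,"az":0,"hand":0},{"tx":18,"ty":0,"tz":0,"ax":0,"ay":0,"az":0,"hand":0},{"tx":21,"ty":0,"tz":0,"ax":0,"ay":0,"az":0,"hand":0},{"tx":23,"ty":0,"tz":0,"ax":0,"ay":0,"az":0,"hand":0},{"tx":23,"ty":0,"tz":0,"ax":0,"ay":0,"az":0,"hand":0}]' 5 | grep -E 'eef|force'
python3 -m jog '[{"tx":1,"ty":0,"tz":0,"ax":0,"ay":0,"az":0,"hand":0},{"tx":2,"ty":0,"tz":0,"ax":0,"ay":0,"az":0,"hand":0},{"tx":2.5,"ty":0,"tz":0,"ax":0,"ay":0,"az":0,"hand":0},{"tx":2.5,"ty":0,"tz":0,"ax":0,"ay":0,"az":0,"hand":0}]' | grep -E 'eef|force'
```

```text
eef_pos: [0.5105, -0.0699, 0.0498]
wrist_force: [0.4, 0.0, 0.5]
grasp_force: 0.0
eef_pos: [0.533, -0.0728, 0.0497]
wrist_force: [-0.5, -0.1, -0.6]
grasp_force: 0.5
eef_pos: [0.5332, -0.0728, 0.0497]
wrist_force: [-7.2, 0.3, 6.6]
grasp_force: 3.8
```

```bash
python3 -m jog '[{"tx":-30,"ty":0,"tz":0,"ax":0,"ay":0,"az":0,"hand":0},{"tx":-60,"ty":0,"tz":-20,"ax":0,"ay":0,"az":0,"hand":50},{"tx":-60,"ty":0,"tz":-60,"ax":0,"ay":0,"az":0,"hand":50},{"tx":-60,"ty":0,"tz":-60,"ax":0,"ay":0,"az":0,"hand":50},{"tx":-60,"ty":0,"tz":-60,"ax":0,"ay":0,"az":0,"hand":50}]' | grep -E 'eef|force'
cat >> h.py <<'E'
def tails():
    c=snap('wrist');Q=topress(cloud(c));x,y,z=Q[...,0],Q[...,1],Q[...,2]
    for b in (93,31,-31,-93):
        k=(x<-1)&(x>-60)&(abs(y-b)<14)&(z>36)&(z<46)
        if k.sum()>50: print('tail',b,x[k].min().round(1),np.median(z[k]).round(1))
def tops():
    c=snap('top');P=cloud(c);h=cv2.cvtColor(c['frame'],cv2.COLOR_RGB2HSV);x,y,z=P[...,0],P[...,1],P[...,2]
    [print(r) for r in rect(P,(x<.65)&(x>.25)&(y>.03)&(y<.4)&(z>.013)&(z<.03)&(h[...,1]<80))]
E
python3 -c "
from h import *
tails();tops()
a=np.radians(13.9);plan(.4508-.028*np.cos(a),.3263-.028*np.sin(a),.021,103.9)"
```

```text
eef_pos: [0.4766, -0.0657, 0.1099]
wrist_force: [-0.3, 0.2, -0.0]
grasp_force: 0.0
tail 93 -15.0 39.8
tail 31 -14.3 39.9
(567.9, 328.3, 75.1, 31.2, -10.7, 21.1, 311, array([567.5, 327.8]))
(449.6, 326.3, 74.3, 30.9, 14.1, 20.8, 315, array([449.2, 325.8]))
{'tx': np.float64(-99.7), 'ty': np.float64(-375.7), 'tz': np.float64(82.2), 'az': np.float64(-21.0), 'q7': np.float64(-97.0)}
```

Blocks 1 and 2 are home. The third is at (449,326), going to bay 3.

```bash
python3 -m jog '[{"tx":-15,"ty":-55,"tz":0,"ax":0,"ay":0,"az":-6,"hand":50},{"tx":-30,"ty":-110,"tz":0,"ax":0,"ay":0,"az":-12,"hand":50},{"tx":-45,"ty":-165,"tz":0,"ax":0,"ay":0,"az":-18,"hand":50},{"tx":-60,"ty":-220,"tz":0,"ax":0,"ay":0,"az":-21,"hand":50},{"tx":-75,"ty":-275,"tz":0,"ax":0,"ay":0,"az":-21,"hand":50},{"tx":-90,"ty":-330,"tz":0,"ax":0,"ay":0,"az":-21,"hand":50},{"tx":-99.7,"ty":-375.7,"tz":15,"ax":0,"ay":0,"az":-21,"hand":50},{"tx":-99.7,"ty":-375.7,"tz":36,"ax":0,"ay":0,"az":-21,"hand":50},{"tx":-99.7,"ty":-375.7,"tz":36,"ax":0,"ay":0,"az":-21,"hand":50},{"tx":-99.7,"ty":-375.7,"tz":36,"ax":0,"ay":0,"az":-21,"hand":50}]'
python3 -c "
from h import *
c=snap('wrist');P=cloud(c);z=P[...,2];h=cv2.cvtColor(c['frame'],cv2.COLOR_RGB2HSV)
print(rect(P,(z>.014)&(z<.03)&(h[...,1]<80)&(abs(P[...,0]-.45)<.06)&(abs(P[...,1]-.326)<.06)))
a=np.radians(13.9);plan(.4508-.028*np.cos(a),.3263-.028*np.sin(a),.021,103.9)"
```

```text
time: 27.12
eef_pos: [0.424, 0.319, 0.0737]
tool_rot: [[0.971, 0.238, -0.001], [0.238, -0.971, -0.001], [-0.001, 0.0, -1.0]]
wrist_force: [0.5, -0.1, 0.5]
opening: 0.541
grasp_force: 0.0
[(450.9, 327.9, 74.6, 29.9, 14.4, 19.9, 4806, array([452.8, 328.4]))]
{'tx': np.float64(-0.6), 'ty': np.float64(-0.7), 'tz': np.float64(47.1), 'az': np.float64(-0.1), 'q7': np.float64(-127.5)}
```

```bash
python3 -m jog '[{"tx":-0.5,"ty":-1.5,"tz":30,"ax":0,"ay":0,"az":0,"hand":50},{"tx":-0.5,"ty":-1.5,"tz":46.3,"ax":0,"ay":0,"az":0,"hand":50},{"tx":-0.5,"ty":-1.5,"tz":46.3,"ax":0,"ay":0,"az":0,"hand":50},{"tx":-0.5,"ty":-1.5,"tz":46.3,"ax":0,"ay":0,"az":0,"hand":24},{"tx":-0.5,"ty":-1.5,"tz":46.3,"ax":0,"ay":0,"az":0,"hand":24},{"tx":-0.5,"ty":-1.5,"tz":46.3,"ax":0,"ay":0,"az":0,"hand":24},{"tx":-0.5,"ty":-1.5,"tz":46.3,"ax":0,"ay":0,"az":0,"hand":24},{"tx":-0.5,"ty":-1.5,"tz":46.3,"ax":0,"ay":0,"az":0,"hand":24},{"tx":0,"ty":-1.5,"tz":20,"ax":0,"ay":0,"az":0,"hand":24},{"tx":0,"ty":-1.5,"tz":-30,"ax":0,"ay":0,"az":0,"hand":24},{"tx":0,"ty":-1.5,"tz":-60,"ax":0,"ay":0,"az":0,"hand":24},{"tx":0,"ty":-1.5,"tz":-60,"ax":0,"ay":0,"az":0,"hand":24}]' 40
python3 -c "
from h import *
held();pp(-70,-31,70)"
```

```text
time: 28.68
eef_pos: [0.4246, 0.3219, 0.136]
tool_rot: [[0.971, 0.239, 0.004], [0.239, -0.971, 0.003], [0.004, -0.002, -1.0]]
wrist_force: [0.1, 0.3, -1.7]
opening: 0.321
grasp_force: 40.0
front 66.9 top 6.7 slope 0.002
{'tx': np.float64(-52.9), 'ty': np.float64(449.6), 'tz': np.float64(58.1), 'az': np.float64(21.0), 'q7': np.float64(-125.8)}
```

```bash
python3 -m jog '[{"tx":-6,"ty":50,"tz":0,"ax":0,"ay":0,"az":4,"hand":24},{"tx":-12,"ty":100,"tz":0,"ax":0,"ay":0,"az":8,"hand":24},{"tx":-18,"ty":150,"tz":0,"ax":0,"ay":0,"az":12,"hand":24},{"tx":-24,"ty":200,"tz":0,"ax":0,"ay":0,"az":16,"hand":24},{"tx":-30,"ty":250,"tz":0,"ax":0,"ay":0,"az":21,"hand":24},{"tx":-36,"ty":300,"tz":0,"ax":0,"ay":0,"az":21,"hand":24},{"tx":-42,"ty":350,"tz":0,"ax":0,"ay":0,"az":21,"hand":24},{"tx":-48,"ty":400,"tz":0,"ax":0,"ay":0,"az":21,"hand":24},{"tx":-52.9,"ty":449.6,"tz":20,"ax":0,"ay":0,"az":21,"hand":24},{"tx":-52.9,"ty":449.6,"tz":58.1,"ax":0,"ay":0,"az":21,"hand":24},{"tx":-52.9,"ty":449.6,"tz":58.1,"ax":0,"ay":0,"az":21,"hand":24},{"tx":-52.9,"ty":449.6,"tz":58.1,"ax":0,"ay":0,"az":21,"hand":24}]'
python3 -c "
from h import *
bolts();pp(-70,-31,42.5)"
```

```text
time: 30.22
eef_pos: [0.4796, -0.1273, 0.0757]
tool_rot: [[0.992, -0.123, -0.001], [-0.123, -0.992, 0.0], [-0.001, -0.0, -1.0]]
wrist_force: [-0.3, 0.8, -1.3]
opening: 0.324
grasp_force: 40.0
bolt tool-y 0.8 press [ 30.3 -30.8  73.3] 653
bolt tool-y -121.0 press [29.5 91.  73.1] 543
bolt tool-y -60.8 press [30.1 30.9 73.2] 687
bolt tool-y 62.3 press [ 30.5 -92.3  73.2] 694
{'tx': np.float64(-0.2), 'ty': np.float64(0.8), 'tz': np.float64(27.8), 'az': np.float64(0.1), 'q7': np.float64(-88.8)}
```

```bash
python3 -m jog '[{"tx":0,"ty":0.8,"tz":14,"ax":0,"ay":0,"az":0,"hand":24},{"tx":0,"ty":0.8,"tz":24,"ax":0,"ay":0,"az":0,"hand":24},{"tx":0,"ty":0.8,"tz":27,"ax":0,"ay":0,"az":0,"hand":24},{"tx":0,"ty":0.8,"tz":27,"ax":0,"ay":0,"az":0,"hand":24},{"tx":0,"ty":0.8,"tz":27,"ax":0,"ay":0,"az":0,"hand":24}]'
python3 -c "
from h import *
pp(-15,-31,42)"
```

```text
time: 30.9
eef_pos: [0.4798, -0.1289, 0.0488]
tool_rot: [[0.992, -0.124, 0.0], [-0.124, -0.992, -0.0], [0.0, 0.0, -1.0]]
wrist_force: [-0.7, 0.6, -1.2]
opening: 0.322
grasp_force: 40.0
{'tx': np.float64(55.1), 'ty': np.float64(-0.8), 'tz': np.float64(0.8), 'az': np.float64(0.1), 'q7': np.float64(-89.0)}
```

```bash
python3 -m jog '[{"tx":0,"ty":-0.6,"tz":1.4,"ax":0,"ay":0,"az":0,"hand":24},{"tx":0,"ty":-0.6,"tz":1.4,"ax":0,"ay":0,"az":0,"hand":24},{"tx":4,"ty":-0.6,"tz":1.4,"ax":0,"ay":0,"az":0,"hand":24},{"tx":8,"ty":-0.6,"tz":1.4,"ax":0,"ay":0,"az":0,"hand":24},{"tx":14,"ty":-0.6,"tz":1.4,"ax":0,"ay":0,"az":0,"hand":24},{"tx":20,"ty":-0.6,"tz":1.4,"ax":0,"ay":0,"az":0,"hand":24},{"tx":20,"ty":-0.6,"tz":1.4,"ax":0,"ay":0,"az":0,"hand":24}]'
python3 -c "
from h import *
pp(-15,-31,42)"
```

```text
time: 31.78
eef_pos: [0.4972, -0.1308, 0.0481]
tool_rot: [[0.992, -0.125, -0.005], [-0.125, -0.992, 0.0], [-0.005, 0.0, -1.0]]
wrist_force: [-8.4, 0.8, 14.1]
opening: 0.321
grasp_force: 40.0
{'tx': np.float64(37.6), 'ty': np.float64(-0.5), 'tz': np.float64(-0.1), 'az': np.float64(0.0), 'q7': np.float64(-89.2)}
```

```bash
python3 -m jog '[{"tx":0,"ty":0,"tz":-0.8,"ax":0,"ay":0,"az":0,"hand":24},{"tx":0,"ty":0,"tz":-0.8,"ax":0,"ay":0,"az":0,"hand":24},{"tx":0,"ty":0,"tz":-0.8,"ax":0,"ay":0,"az":0,"hand":24}]'
python3 -c "
from h import *
c=snap('wrist','pics/w10.png')"
```

```text
time: 32.15
eef_pos: [0.5, -0.1309, 0.0482]
tool_rot: [[0.992, -0.124, 0.001], [-0.124, -0.992, -0.0], [0.001, 0.0, -1.0]]
wrist_force: [0.5, -0.8, 0.1]
opening: 0.323
grasp_force: 40.0
```

View pics/w10.png

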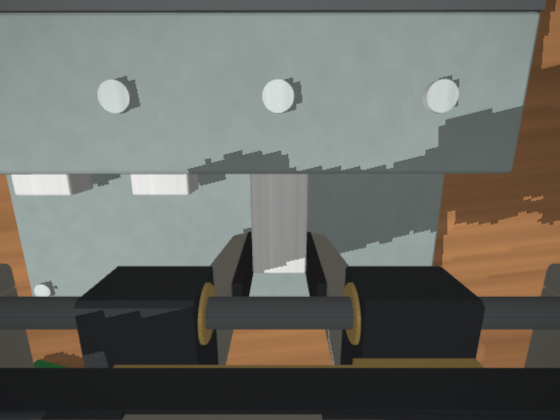

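The block has entered bay 3, centred on the bolt at (278,96), and the force is now zero. The tails of blocks 1 and 2 are visible at (45,185) and (163,185). Continuing the slide.

```bash
python3 -m jog '[{"tx":8,"ty":0,"tz":0,"ax":0,"ay":0,"az":0,"hand":24},{"tx":16,"ty":0,"tz":0,"ax":0,"ay":0,"az":0,"hand":24},{"tx":24,"ty":0,"tz":0,"ax":0,"ay":0,"az":0,"hand":24},{"tx":32,"ty":0,"tz":0,"ax":0,"ay":0,"az":0,"hand":24},{"tx":35,"ty":0,"tz":0,"ax":0,"ay":0,"az":0,"hand":24},{"tx":35,"ty":0,"tz":0,"ax":0,"ay":0,"az":0,"hand":24}]' | grep -E 'eef|force'
python3 -c "
from h import *
print(topress(sensors.state()['eef_pos']))"
```

```text
eef_pos: [0.5348, -0.1352, 0.0482]
wrist_force: [-0.9, 0.4, 1.8]
grasp_force: 40.0
[-14.71324337 -31.13953599  48.1589652 ]
```

```bash
python3 -m jog '[{"tx":0,"ty":0,"tz":0,"ax":0,"ay":0,"az":0,"hand":40},{"tx":0,"ty":0,"tz":0,"ax":0,"ay":0,"az":0,"hand":40},{"tx":0,"ty":0,"tz":0,"ax":0,"ay":0,"az":0,"hand":40},{"tx":-32,"ty":0,"tz":-1,"ax":0,"ay":0,"az":0,"hand":40},{"tx":-32,"ty":0,"tz":-1,"ax":0,"ay":0,"az":0,"hand":0},{"tx":-32,"ty":0,"tz":-1,"ax":0,"ay":0,"az":0,"hand":0},{"tx":-32,"ty":0,"tz":-1,"ax":0,"ay":0,"az":0,"hand":0},{"tx":-32,"ty":0,"tz":-1,"ax":0,"ay":0,"az":0,"hand":0},{"tx":-32,"ty":0,"tz":-1,"ax":0,"ay":0,"az":0,"hand":0}]' 40 | grep -E 'eef|force'
python3 -m jog '[{"tx":8,"ty":0,"tz":0,"ax":0,"ay":0,"az":0,"hand":0},{"tx":14,"ty":0,"tz":0,"ax":0,"ay":0,"az":0,"hand":0},{"tx":18,"ty":0,"tz":0,"ax":0,"ay":0,"az":0,"hand":0},{"tx":21,"ty":0,"tz":0,"ax":0,"ay":0,"az":0,"hand":0},{"tx":23,"ty":0,"tz":0,"ax":0,"ay":0,"az":0,"hand":0},{"tx":23,"ty":0,"tz":0,"ax":0,"ay":0,"az":0,"hand":0}]' 5 | grep -E 'eef|force'
python3 -m jog '[{"tx":1,"ty":0,"tz":0,"ax":0,"ay":0,"az":0,"hand":0},{"tx":2,"ty":0,"tz":0,"ax":0,"ay":0,"az":0,"hand":0},{"tx":2.5,"ty":0,"tz":0,"ax":0,"ay":0,"az":0,"hand":0},{"tx":2.5,"ty":0,"tz":0,"ax":0,"ay":0,"az":0,"hand":0}]' | grep -E 'eef|force'
python3 -m jog '[{"tx":-30,"ty":0,"tz":0,"ax":0,"ay":0,"az":0,"hand":0},{"tx":-60,"ty":0,"tz":-20,"ax":0,"ay":0,"az":0,"hand":50},{"tx":-60,"ty":0,"tz":-60,"ax":0,"ay":0,"az":0,"hand":50},{"tx":-60,"ty":0,"tz":-60,"ax":0,"ay":0,"az":0,"hand":50},{"tx":-60,"ty":0,"tz":-60,"ax":0,"ay":0,"az":0,"hand":50}]' | grep -E 'eef|force'
python3 -c "
from h import *
tails();tops()
a=np.radians(-11);plan(.5692-.028*np.cos(a),.3283-.028*np.sin(a),.021,79)"
```

```text
eef_pos: [0.5028, -0.1312, 0.0491]
wrist_force: [-0.7, -0.5, -0.4]
grasp_force: 0.0
eef_pos: [0.5255, -0.1341, 0.0491]
wrist_force: [-0.6, 0.0, -0.4]
grasp_force: 0.2
eef_pos: [0.5256, -0.1341, 0.049]
wrist_force: [-6.4, 0.5, 5.2]
grasp_force: 3.5
eef_pos: [0.4688, -0.127, 0.1092]
wrist_force: [0.3, -0.1, -0.5]
grasp_force: 0.0
tail 93 -14.6 39.9
tail 31 -14.5 39.9
tail -31 -14.4 39.9
(567.8, 328.5, 74.8, 31.2, -11.3, 21.2, 314, array([567.3, 327.8]))
{'tx': np.float64(15.9), 'ty': np.float64(-466.0), 'tz': np.float64(81.4), 'az': np.float64(3.9), 'q7': np.float64(-88.4)}
```

Three are home. The last block, at (568,328), goes to bay 4.

```bash
python3 -m jog '[{"tx":0,"ty":-55,"tz":0,"ax":0,"ay":0,"az":3.9,"hand":50},{"tx":0,"ty":-110,"tz":0,"ax":0,"ay":0,"az":3.9,"hand":50},{"tx":0,"ty":-165,"tz":0,"ax":0,"ay":0,"az":3.9,"hand":50},{"tx":4,"ty":-220,"tz":0,"ax":0,"ay":0,"az":3.9,"hand":50},{"tx":8,"ty":-275,"tz":0,"ax":0,"ay":0,"az":3.9,"hand":50},{"tx":12,"ty":-330,"tz":0,"ax":0,"ay":0,"az":3.9,"hand":50},{"tx":15.9,"ty":-385,"tz":0,"ax":0,"ay":0,"az":3.9,"hand":50},{"tx":15.9,"ty":-430,"tz":0,"ax":0,"ay":0,"az":3.9,"hand":50},{"tx":15.9,"ty":-466,"tz":10,"ax":0,"ay":0,"az":3.9,"hand":50},{"tx":15.9,"ty":-466,"tz":36,"ax":0,"ay":0,"az":3.9,"hand":50},{"tx":15.9,"ty":-466,"tz":36,"ax":0,"ay":0,"az":3.9,"hand":50},{"tx":15.9,"ty":-466,"tz":36,"ax":0,"ay":0,"az":3.9,"hand":50}]'
python3 -c "
from h import *
c=snap('wrist');P=cloud(c);z=P[...,2];h=cv2.cvtColor(c['frame'],cv2.COLOR_RGB2HSV)
print(rect(P,(z>.014)&(z<.03)&(h[...,1]<80)&(abs(P[...,0]-.568)<.06)&(abs(P[...,1]-.328)<.06)))
a=np.radians(-11);plan(.5692-.028*np.cos(a),.3283-.028*np.sin(a),.021,79)"
```

```text
time: 37.55
eef_pos: [0.5423, 0.3329, 0.0729]
tool_rot: [[0.981, -0.192, -0.001], [-0.192, -0.981, -0.001], [-0.0, 0.001, -1.0]]
wrist_force: [-0.8, -0.2, 0.3]
opening: 0.543
grasp_force: 0.0
[(569.4, 329.9, 74.5, 30.0, -10.8, 19.9, 4814, array([571.3, 329.5]))]
{'tx': np.float64(-1.1), 'ty': np.float64(-0.4), 'tz': np.float64(46.6), 'az': np.float64(-0.1), 'q7': np.float64(-140.1)}
```

```bash
python3 -m jog '[{"tx":-0.5,"ty":-1.5,"tz":30,"ax":0,"ay":0,"az":0,"hand":50},{"tx":-0.5,"ty":-1.5,"tz":45,"ax":0,"ay":0,"az":0,"hand":50},{"tx":-0.5,"ty":-1.5,"tz":45,"ax":0,"ay":0,"az":0,"hand":50},{"tx":-0.5,"ty":-1.5,"tz":45,"ax":0,"ay":0,"az":0,"hand":24},{"tx":-0.5,"ty":-1.5,"tz":45,"ax":0,"ay":0,"az":0,"hand":24},{"tx":-0.5,"ty":-1.5,"tz":45,"ax":0,"ay":0,"az":0,"hand":24},{"tx":-0.5,"ty":-1.5,"tz":45,"ax":0,"ay":0,"az":0,"hand":24},{"tx":-0.5,"ty":-1.5,"tz":45,"ax":0,"ay":0,"az":0,"hand":24},{"tx":-0.5,"ty":-1.5,"tz":20,"ax":0,"ay":0,"az":0,"hand":24},{"tx":-0.5,"ty":-1.5,"tz":-30,"ax":0,"ay":0,"az":0,"hand":24},{"tx":-0.5,"ty":-1.5,"tz":-60,"ax":0,"ay":0,"az":0,"hand":24},{"tx":-0.5,"ty":-1.5,"tz":-60,"ax":0,"ay":0,"az":0,"hand":24}]' 40
python3 -c "
from h import *
held();pp(-70,-93,70)"
```

```text
time: 39.1
eef_pos: [0.543, 0.3359, 0.1355]
tool_rot: [[0.981, -0.192, 0.004], [-0.192, -0.981, 0.003], [0.003, -0.003, -1.0]]
wrist_force: [-0.5, 0.3, -1.8]
opening: 0.322
grasp_force: 40.0
front 65.9 top 7.2 slope 0.003
{'tx': np.float64(32.1), 'ty': np.float64(528.4), 'tz': np.float64(57.1), 'az': np.float64(-3.8), 'q7': np.float64(-139.7)}
```

```bash
python3 -m jog '[{"tx":0,"ty":55,"tz":0,"ax":0,"ay":0,"az":-3.8,"hand":24},{"tx":0,"ty":110,"tz":0,"ax":0,"ay":0,"az":-3.8,"hand":24},{"tx":5,"ty":165,"tz":0,"ax":0,"ay":0,"az":-3.8,"hand":24},{"tx":10,"ty":220,"tz":0,"ax":0,"ay":0,"az":-3.8,"hand":24},{"tx":15,"ty":275,"tz":0,"ax":0,"ay":0,"az":-3.8,"hand":24},{"tx":20,"ty":330,"tz":0,"ax":0,"ay":0,"az":-3.8,"hand":24},{"tx":25,"ty":385,"tz":0,"ax":0,"ay":0,"az":-3.8,"hand":24},{"tx":30,"ty":440,"tz":0,"ax":0,"ay":0,"az":-3.8,"hand":24},{"tx":32.1,"ty":490,"tz":0,"ax":0,"ay":0,"az":-3.8,"hand":24},{"tx":32.1,"ty":528.4,"tz":20,"ax":0,"ay":0,"az":-3.8,"hand":24},{"tx":32.1,"ty":528.4,"tz":57.1,"ax":0,"ay":0,"az":-3.8,"hand":24},{"tx":32.1,"ty":528.4,"tz":57.1,"ax":0,"ay":0,"az":-3.8,"hand":24}]'
python3 -m jog '[{"tx":0,"ty":0,"tz":0,"ax":0,"ay":0,"az":0,"hand":24},{"tx":0,"ty":0,"tz":0,"ax":0,"ay":0,"az":0,"hand":24}]'
python3 -c "
from h import *
bolts();pp(-70,-93,42.5)"
```

```text
time: 40.65
eef_pos: [0.4686, -0.1889, 0.0725]
tool_rot: [[0.992, -0.127, -0.009], [-0.127, -0.992, 0.003], [-0.009, -0.002, -1.0]]
wrist_force: [-0.3, -0.1, -1.3]
opening: 0.321
grasp_force: 40.0
time: 40.9
eef_pos: [0.473, -0.1893, 0.077]
tool_rot: [[0.992, -0.125, 0.002], [-0.125, -0.992, -0.0], [0.002, 0.0, -1.0]]
wrist_force: [-0.0, 0.1, -1.7]
opening: 0.323
grasp_force: 40.0
bolt tool-y -61.5 press [ 30.4 -31.1  73.2] 672
bolt tool-y 0.1 press [ 30.6 -92.7  73.3] 623
bolt tool-y -122.1 press [29.8 29.5 73.1] 601
{'tx': np.float64(-0.8), 'ty': np.float64(0.4), 'tz': np.float64(28.6), 'az': np.float64(0.0), 'q7': np.float64(-80.5)}
```

```bash
python3 -m jog '[{"tx":0,"ty":0,"tz":14,"ax":0,"ay":0,"az":0,"hand":24},{"tx":0,"ty":0,"tz":24,"ax":0,"ay":0,"az":0,"hand":24},{"tx":0,"ty":0,"tz":28.8,"ax":0,"ay":0,"az":0,"hand":24},{"tx":0,"ty":0,"tz":28.8,"ax":0,"ay":0,"az":0,"hand":24},{"tx":0,"ty":0,"tz":28.8,"ax":0,"ay":0,"az":0,"hand":24}]' | grep -E 'eef|force'
python3 -m jog '[{"tx":4,"ty":0,"tz":0,"ax":0,"ay":0,"az":0,"hand":24},{"tx":8,"ty":0,"tz":0,"ax":0,"ay":0,"az":0,"hand":24},{"tx":10,"ty":0,"tz":0,"ax":0,"ay":0,"az":0,"hand":24},{"tx":10,"ty":0,"tz":0,"ax":0,"ay":0,"az":0,"hand":24}]' | grep -E 'eef|force'
python3 -c "
from h import *
pp(-15,-93,42)"
```

```text
eef_pos: [0.4716, -0.1894, 0.0489]
wrist_force: [-7.9, 2.4, 23.7]
grasp_force: 40.0
eef_pos: [0.4729, -0.1896, 0.0482]
wrist_force: [-26.3, 5.6, 43.1]
grasp_force: 40.0
{'tx': np.float64(54.3), 'ty': np.float64(0.0), 'tz': np.float64(-0.9), 'az': np.float64(-0.1), 'q7': np.float64(-80.8)}
```

```bash
python3 -m jog '[{"tx":0,"ty":0,"tz":-1.5,"ax":0,"ay":0,"az":0,"hand":24},{"tx":-8,"ty":0,"tz":-4,"ax":0,"ay":0,"az":0,"hand":24},{"tx":-12,"ty":0,"tz":-22,"ax":0,"ay":0,"az":0,"hand":24},{"tx":-12,"ty":0,"tz":-22,"ax":0,"ay":0,"az":0,"hand":24},{"tx":-12,"ty":0,"tz":-22,"ax":0,"ay":0,"az":0,"hand":24}]'
python3 -c "
from h import *
held();c=snap('wrist','pics/w11.png');pp(-70,-93,42)"
```

```text
time: 42.7
eef_pos: [0.4705, -0.1896, 0.0696]
tool_rot: [[0.992, -0.126, 0.001], [-0.126, -0.992, -0.0], [0.001, 0.0, -1.0]]
wrist_force: [0.1, -0.5, -0.7]
opening: 0.324
grasp_force: 40.0
front 122.0 top 0.2 slope -0.114
{'tx': np.float64(2.0), 'ty': np.float64(-0.0), 'tz': np.float64(21.1), 'az': np.float64(-0.0), 'q7': np.float64(-80.5)}
```

View pics/w11.png

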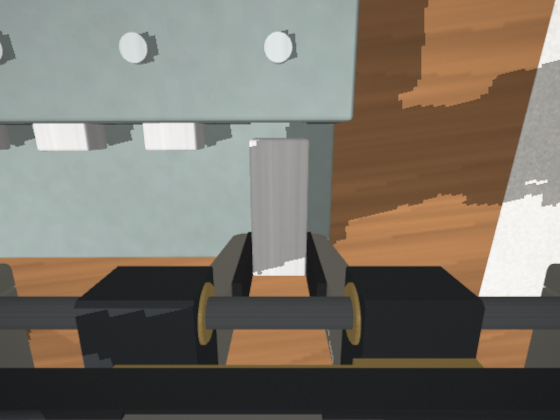

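The block is still held square, centred on the bolt at (278,47). It was pressed onto the bed, not jammed. I'll re-measure its held height.

```bash
sed -i 's/(T\[...,0\]>10)\]/(T[...,0]>10)\&(T[...,0]<70)]/; s/T\[...,2\]<16/T[...,2]<11/' h.py; python3 -c "
from h import *
held()
c=snap('wrist');Q=topress(cloud(c));x,y,z=Q[...,0],Q[...,1],Q[...,2]
for n,m in dict(bed=(x>-40)&(x<-5)&(abs(y+62)<10)&(z<60),block=(x>-50)&(x<-12)&(abs(y+93)<12)&(z<90)&(z>30)).items(): print(n,np.median(z[m]))
print(topress(sensors.state()['eef_pos']))"
```

```text
front 64.1 top 7.8 slope -0.01
bed 19.928427430590673
block 61.16439708854655
[-72.11704431 -93.00925736  68.97980236]
```

```bash
python3 -m jog '[{"tx":0,"ty":0,"tz":10,"ax":0,"ay":0,"az":0,"hand":24},{"tx":0,"ty":0,"tz":18,"ax":0,"ay":0,"az":0,"hand":24},{"tx":0,"ty":0,"tz":19.3,"ax":0,"ay":0,"az":0,"hand":24},{"tx":0,"ty":0,"tz":19.3,"ax":0,"ay":0,"az":0,"hand":24},{"tx":0,"ty":0,"tz":19.3,"ax":0,"ay":0,"az":0,"hand":24},{"tx":0,"ty":0,"tz":19.3,"ax":0,"ay":0,"az":0,"hand":24}]' | grep -E 'eef|force'
```

```text
eef_pos: [0.4703, -0.1895, 0.0502]
wrist_force: [0.1, -0.2, -0.8]
grasp_force: 40.0
```

```bash
python3 -m jog '[{"tx":0,"ty":0,"tz":0.8,"ax":0,"ay":0,"az":0,"hand":24},{"tx":4,"ty":0,"tz":0.8,"ax":0,"ay":0,"az":0,"hand":24},{"tx":8,"ty":0,"tz":0.8,"ax":0,"ay":0,"az":0,"hand":24},{"tx":13,"ty":0,"tz":0.8,"ax":0,"ay":0,"az":0,"hand":24},{"tx":18,"ty":0,"tz":0.8,"ax":0,"ay":0,"az":0,"hand":24},{"tx":18,"ty":0,"tz":0.8,"ax":0,"ay":0,"az":0,"hand":24}]' | grep -E 'eef|force'
```

```text
eef_pos: [0.4885, -0.1917, 0.0492]
wrist_force: [-0.5, -0.5, -1.7]
grasp_force: 40.0
```

```bash
python3 -m jog '[{"tx":8,"ty":0,"tz":0,"ax":0,"ay":0,"az":0,"hand":24},{"tx":16,"ty":0,"tz":0,"ax":0,"ay":0,"az":0,"hand":24},{"tx":24,"ty":0,"tz":0,"ax":0,"ay":0,"az":0,"hand":24},{"tx":32,"ty":0,"tz":0,"ax":0,"ay":0,"az":0,"hand":24},{"tx":38,"ty":0,"tz":0,"ax":0,"ay":0,"az":0,"hand":24},{"tx":38,"ty":0,"tz":0,"ax":0,"ay":0,"az":0,"hand":24}]' | grep -E 'eef|force'
python3 -c "
from h import *
print(topress(sensors.state()['eef_pos']))"
```

```text
eef_pos: [0.5262, -0.1965, 0.0491]
wrist_force: [-0.0, -0.7, -1.5]
grasp_force: 40.0
[-15.5880144  -93.05098781  49.11897167]
```

```bash
python3 -m jog '[{"tx":0,"ty":0,"tz":0,"ax":0,"ay":0,"az":0,"hand":40},{"tx":0,"ty":0,"tz":0,"ax":0,"ay":0,"az":0,"hand":40},{"tx":0,"ty":0,"tz":0,"ax":0,"ay":0,"az":0,"hand":40},{"tx":-34,"ty":0,"tz":0,"ax":0,"ay":0,"az":0,"hand":40},{"tx":-34,"ty":0,"tz":0,"ax":0,"ay":0,"az":0,"hand":0},{"tx":-34,"ty":0,"tz":0,"ax":0,"ay":0,"az":0,"hand":0},{"tx":-34,"ty":0,"tz":0,"ax":0,"ay":0,"az":0,"hand":0},{"tx":-34,"ty":0,"tz":0,"ax":0,"ay":0,"az":0,"hand":0},{"tx":-34,"ty":0,"tz":0,"ax":0,"ay":0,"az":0,"hand":0}]' 40 | grep -E 'eef|force'
python3 -m jog '[{"tx":8,"ty":0,"tz":0,"ax":0,"ay":0,"az":0,"hand":0},{"tx":14,"ty":0,"tz":0,"ax":0,"ay":0,"az":0,"hand":0},{"tx":18,"ty":0,"tz":0,"ax":0,"ay":0,"az":0,"hand":0},{"tx":22,"ty":0,"tz":0,"ax":0,"ay":0,"az":0,"hand":0},{"tx":25,"ty":0,"tz":0,"ax":0,"ay":0,"az":0,"hand":0},{"tx":25,"ty":0,"tz":0,"ax":0,"ay":0,"az":0,"hand":0}]' 5 | grep -E 'eef|force'
python3 -m jog '[{"tx":1,"ty":0,"tz":0,"ax":0,"ay":0,"az":0,"hand":0},{"tx":2,"ty":0,"tz":0,"ax":0,"ay":0,"az":0,"hand":0},{"tx":3,"ty":0,"tz":0,"ax":0,"ay":0,"az":0,"hand":0},{"tx":3,"ty":0,"tz":0,"ax":0,"ay":0,"az":0,"hand":0}]' | grep -E 'eef|force'
python3 -m jog '[{"tx":-30,"ty":0,"tz":0,"ax":0,"ay":0,"az":0,"hand":0},{"tx":-60,"ty":0,"tz":-20,"ax":0,"ay":0,"az":0,"hand":0},{"tx":-60,"ty":0,"tz":-80,"ax":0,"ay":0,"az":0,"hand":0},{"tx":-60,"ty":0,"tz":-140,"ax":0,"ay":0,"az":0,"hand":0},{"tx":-60,"ty":0,"tz":-140,"ax":0,"ay":0,"az":0,"hand":0}]' | grep -E 'eef|force'
python3 -c "
from h import *
tails()
c=snap('wrist');c=snap('top','pics/t12.png');i=c['frame'][110:320,100:480,::-1];cv2.imwrite('pics/t12c.png',cv2.resize(i,(760,420),interpolation=cv2.INTER_CUBIC))
pp(120,95,145)"
```

```text
eef_pos: [0.4922, -0.1922, 0.0491]
wrist_force: [0.2, -0.6, 0.2]
grasp_force: 0.0
eef_pos: [0.5174, -0.1954, 0.0492]
wrist_force: [-0.6, 0.0, 0.0]
grasp_force: 0.0
eef_pos: [0.518, -0.1955, 0.0489]
wrist_force: [-5.8, 2.1, 4.8]
grasp_force: 2.9
eef_pos: [0.4638, -0.1894, 0.1941]
wrist_force: [-0.1, -0.3, -0.1]
grasp_force: 0.0
tail 93 -14.5 39.9
tail 31 -14.6 39.9
tail -31 -14.6 40.0
tail -93 -14.6 39.9
{'tx': np.float64(202.2), 'ty': np.float64(-188.0), 'tz': np.float64(37.5), 'az': np.float64(-0.0), 'q7': np.float64(-79.6)}
```

View pics/t12c.png

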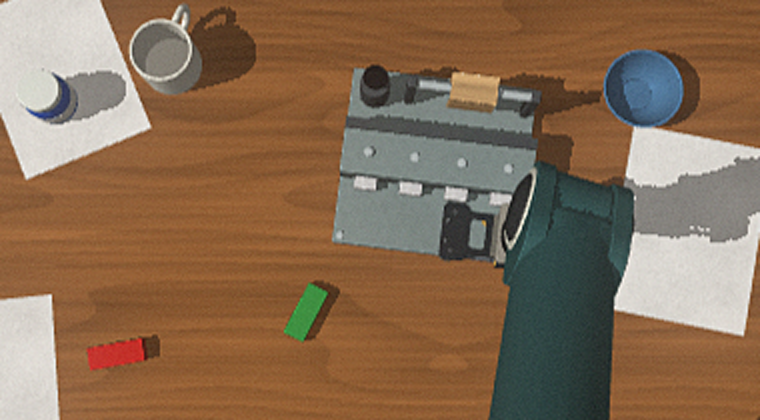

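The top view shows the saddle on the bar at (474,90), the four block tails at the mouths, and the mug, jar and bowl unmoved. Now the plunger.

```bash
python3 -m jog '[{"tx":50,"ty":-47,"tz":0,"ax":0,"ay":0,"az":0,"hand":0},{"tx":100,"ty":-94,"tz":0,"ax":0,"ay":0,"az":0,"hand":0},{"tx":150,"ty":-141,"tz":0,"ax":0,"ay":0,"az":0,"hand":0},{"tx":202.2,"ty":-188,"tz":0,"ax":0,"ay":0,"az":0,"hand":0},{"tx":202.2,"ty":-188,"tz":20,"ax":0,"ay":0,"az":0,"hand":0},{"tx":202.2,"ty":-188,"tz":37,"ax":0,"ay":0,"az":0,"hand":0},{"tx":202.2,"ty":-188,"tz":37,"ax":0,"ay":0,"az":0,"hand":0}]' 5
python3 -c "
from h import *
pp(120,95,126)"
```

```text
time: 49.18
eef_pos: [0.6824, -0.0278, 0.149]
tool_rot: [[0.992, -0.127, -0.006], [-0.127, -0.992, -0.0], [-0.005, 0.001, -1.0]]
wrist_force: [-1.1, 0.0, 0.4]
opening: 0.005
grasp_force: 0.0
{'tx': np.float64(1.8), 'ty': np.float64(-1.1), 'tz': np.float64(17.0), 'az': np.float64(-0.1), 'q7': np.float64(-100.2)}
```

```bash
python3 -m jog '[{"tx":0,"ty":0,"tz":6,"ax":0,"ay":0,"az":0,"hand":0},{"tx":0,"ty":0,"tz":11,"ax":0,"ay":0,"az":0,"hand":0},{"tx":0,"ty":0,"tz":15,"ax":0,"ay":0,"az":0,"hand":0},{"tx":0,"ty":0,"tz":18,"ax":0,"ay":0,"az":0,"hand":0},{"tx":0,"ty":0,"tz":18,"ax":0,"ay":0,"az":0,"hand":0},{"tx":0,"ty":0,"tz":18,"ax":0,"ay":0,"az":0,"hand":0}]'
```

```text
time: 49.92
eef_pos: [0.684, -0.0288, 0.1354]
tool_rot: [[0.992, -0.127, -0.0], [-0.127, -0.992, -0.001], [-0.0, 0.002, -1.0]]
wrist_force: [-5.3, -2.8, 7.8]
opening: 0.005
grasp_force: 3.8
```

```bash
python3 -m jog '[{"tx":0,"ty":0,"tz":2,"ax":0,"ay":0,"az":0,"hand":0},{"tx":0,"ty":0,"tz":4,"ax":0,"ay":0,"az":0,"hand":0},{"tx":0,"ty":0,"tz":5.5,"ax":0,"ay":0,"az":0,"hand":0},{"tx":0,"ty":0,"tz":5.5,"ax":0,"ay":0,"az":0,"hand":0},{"tx":0,"ty":0,"tz":5.5,"ax":0,"ay":0,"az":0,"hand":0}]'
```

```text
time: 50.55
eef_pos: [0.6841, -0.0288, 0.1324]
tool_rot: [[0.992, -0.128, 0.0], [-0.128, -0.992, -0.002], [0.0, 0.002, -1.0]]
wrist_force: [-8.9, -1.9, 18.7]
opening: 0.006
grasp_force: 9.7
```

18.7 N is well above the 9 N spring, so the plunger is at its stop. Lift clear and check.

```bash
python3 -m jog '[{"tx":0,"ty":0,"tz":0.5,"ax":0,"ay":0,"az":0,"hand":0},{"tx":0,"ty":0,"tz":0.5,"ax":0,"ay":0,"az":0,"hand":0},{"tx":0,"ty":0,"tz":-15,"ax":0,"ay":0,"az":0,"hand":0},{"tx":0,"ty":0,"tz":-40,"ax":0,"ay":0,"az":0,"hand":0},{"tx":0,"ty":0,"tz":-100,"ax":0,"ay":0,"az":0,"hand":0},{"tx":-100,"ty":0,"tz":-120,"ax":0,"ay":0,"az":0,"hand":0},{"tx":-150,"ty":0,"tz":-120,"ax":0,"ay":0,"az":0,"hand":0},{"tx":-150,"ty":0,"tz":-120,"ax":0,"ay":0,"az":0,"hand":0},{"tx":-150,"ty":0,"tz":-120,"ax":0,"ay":0,"az":0,"hand":0}]'
python3 -c "
from h import *
tails()
c=snap('wrist');Q=topress(cloud(c));x,y,z=Q[...,0],Q[...,1],Q[...,2]
k=(abs(x-120)<10)&(abs(y-95)<10);print('plunger',np.median(z[k]) if k.any() else None)
k=(abs(x-120)<15)&(abs(y+31)<25);print('saddle',np.median(z[k]) if k.any() else None)
cv2.imwrite('pics/w13.png',c['frame'][:,:,::-1])"
```

```text
time: 51.68
eef_pos: [0.5347, -0.0084, 0.2496]
tool_rot: [[0.992, -0.126, 0.002], [-0.126, -0.992, -0.0], [0.002, 0.0, -1.0]]
wrist_force: [0.7, 0.2, 1.0]
opening: 0.008
grasp_force: 0.0
tail 93 -14.9 40.0
tail 31 -14.8 39.9
tail -31 -14.7 40.0
tail -93 -13.4 40.1
plunger 121.86542295045888
saddle 123.68176274638196
```

View pics/w13.png

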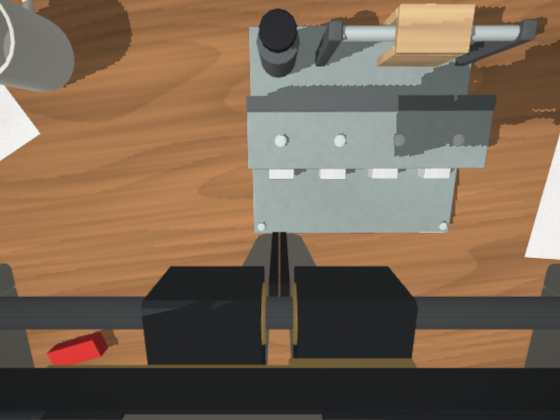

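The four blocks are home at the row of tails at y≈172 px. The saddle is on the bar at (432,30), and the plunger at (278,40) is back up at 122 mm. Handing in.

```bash
python3 -c "
from cell import workorder
print(workorder.job_done())"
```

```text
the job is handed in; nothing more can be done
None
```

I handed the job in at about 52 s: the saddle is on the crossbar, all four blocks are home, the plunger was pressed to its stop and is back up, and the mug, jar and bowl were left alone; no verdict came back.

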